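# Set the extraction hood's damper to half open with the hooked rod

## Task

Pick up the hooked rod, reach it up under the front lip of the bench-top extraction hood, catch the pull eye of the damper plate and pull the stiff plate down its channels to half open: 40 mm from shut, indicator at the long middle line of the scale on the roof. Then unhook without shifting the plate and lay the rod flat on the bench again, same side down, clear of the hood (in front of it or beside it), leaving the things round about where they are.

Things in the scene. Friction and masses are not known exactly. Their poses are not given: they have to be found in the camera images.
- hood: Fixed bench-top extraction hood: grey sheet-metal canopy 260 mm wide, 170 mm deep, on four 16 mm legs, a round white filter drum on top. Origin: on the bench under the middle of its front lip; x runs from the front into the hood, y to the left seen from the front, z up. Open below; roof rises rearward at 30 degrees. Front legs at x 35, y +-119 mm; back panel at x 158 mm.
- hood_lip (a point): Middle of the hood's front lip, the straight lower edge (along hood y) of the front valance, 160 mm above the bench. Axes as the hood's. The damper's eye is up behind it. Side cheeks reach 19 mm lower than the lip, measured square to the roof's slope.
- half_mark (a point): Middle of a 10 mm wide slot in the left half of the roof, at the half-open line. A brass indicator, sunk in the slot, moves with the damper past five lines 20 mm apart: rearmost = shut, the longer middle one = half open, foremost = full open.
- damper (a joint): How far the steel damper plate is pulled from shut, in m: 0 shut, 0.04 half open, 0.08 full open (stop). It slides parallel to the roof, down to the front at 30 degrees. Stiff: about 7 N to pull (10 N to push back), a little more when fast; it stays where it is left. Starts at 0 to 0.012.
- damper_eye (a point): Centre of the damper's pull eye: steel ring, 30 mm hole, 6 mm wire, hole axis along hood y, in the hood's middle plane, hanging from the plate's front edge. Axes: x up the slope into the hood, y hood's left, z square to the roof. Shut, it is 86 mm behind and 31 mm above the lip. A bar through it parallel to the slope clears the lip by 16 mm from its axis; flatter than 22 degrees the lip blocks it.
- hook_rod: Loose hooked rod, 0.12 kg, lying flat on the bench. Black grip 96 mm long, 16 wide, 20 high, end collars 22 wide leave 76 mm to grip; then an 8 mm steel rod. Origin: under the grip's middle; x along the rod to the hook, z up. Rod axis 4 mm above the underside; 170 mm ahead of the origin it bends square to the left (+y): hook arm 7 mm thick, reaching 33 mm from the axis (37 with its round end).
- hook_point (a point): Point midway along the hook arm, which should lie inside the eye: 170 mm ahead of the rod's origin, 16 mm to +y, 4 mm above the underside. Axes as the rod's. The arm's last 8 mm slants 5 mm back towards the grip.
- strip_plate: Bystander: the dark red plate of white tube strips, 85 x 128 x 15 mm, on the bench under the hood; origin at its underside centre.
- trough: Bystander: small clear trough, 46 x 92 x 24 mm, on the bench under the hood; origin at its underside centre.
- vial: Bystander: clear capped vial with white cap, 28 mm across, 54 mm high, standing right of the hood; origin at its underside centre.
- timer: Bystander: small white bench timer with a display, 60 x 62 x 28 mm, left of the hood; origin at its underside centre.

How it is judged:
By the outcome, as a careful person would: the job done as asked, in the order asked, and still so for the second after the job is handed in, with the robot touching nothing.
It also fails if it takes over 59 s, if anything falls off the work surface, if the arm or the gripper's body presses on something with over 40 N, if the wrist force passes 120 N, or if a joint passes its speed limit or range.

## Robot

A 6-joint arm with a two-finger parallel gripper is mounted at the origin on the work surface; the furniture and walls round the work are solid. World frame = base frame: x ahead of the robot, y to its left, z up, the work surface at z = 0. Lengths are in mm, angles in rad, forces in N, time in s.
With the tool pointing down it reaches from about 350 to 975 mm from the base axis. Payload 7.1 kg.
Tool frame: the origin (TCP) lies on the centre line of the jaws, within the pads' length; the fingertips stand 8 mm ahead of it and the grasp point (between the pads) lies 11 mm behind it; x points along the fingers, z is the direction in which the jaws open and shut, and the axes are right-handed (so a half turn about x gives the same grasp; the last joint's range is limited). The gripper opens to 88 mm and grips with 3 to 60 N. Pads are 20 mm wide; open, the fingers measure 115 mm over their backs; the gripper's body (75 mm by 178 mm) begins 61 mm behind the grasp point.
Start: joints at [-1.26, 0.423, 1.63, -0, 1.089, -0.019], TCP at [202.426, -591.294, 230.675] pointing down, gripper open.
Joint ranges: [-3, 3], [-0.9, 2.11], [0.09, 2.58], [-1.31, 4.45], [0.11, 2.69], [-2.54, 2.54]. Speed limits (rad/s): [2.39, 2.39, 3.01, 3.14, 3.14, 3.14].

## Interface

Orientations are given as a rotation vector (axis times angle).
In Python, from workcell import status, get_image, camera_params, close_job gives the robot as it stands. The module is installed in compiled form; this text tells all that it offers.
- The arm moves only by the tool apply_moves, never from a script. Its argument "increments" is a list of rows, each a list of 7 numbers: the closure in counts, from 0 (fully open) to 255 (shut), then the shift along the tool's x, y, z in mm, then the turn, a rotation vector about the tool's x, y, z in degrees. A call has exactly 8 rows; each row shifts and turns the commanded pose from where the row before left it, along the tool's axes as they then stand; what a row does not reach is not made up. A row lasts 1/8 s, in which the tool goes at most 62.5 mm and 10.7 degrees, less where a joint would pass 70% of its speed; a pose out of reach is approached as far as the arm can. A call with a gripper value outside its range is refused whole. The fingers move at their own pace and stop on an object; the grip force is fixed at half the most. Time passes only in rows, so rows that do not move let the fingers close, or fill a call up. It gives the time, the measured TCP pose, the force and the opening at its end, in the units of the state.
- status.get_obs(): the state, without advancing time (a new reading comes with each control period).
- get_image(name): name is "scene" or "top" or "wrist"; returns the picture (420x560x3 uint8, red, green, blue); there is no depth.
- camera_params(name): a dict with "camera_matrix" (3x3 intrinsics, pixels), "D" ([k1, k2, p1, p2, k3] as OpenCV has them; the pictures are not rectified), "rvec" (rotation vector, rad) and "tvec" (3), from world to camera coordinates, as OpenCV has them; the wrist camera has in their place "T_tool_cam" (4x4, takes a point from camera to tool coordinates, whose origin is the TCP and whose axes are the tool frame's). Camera axes: x right, y down, z forward; pixel columns grow to the right and rows downward; lengths in mm; the calibration is good to about 2 mm. A picture is of the moment at which its call begins: read the wrist's pose just before it. camera_params takes no time and is no camera call.
- close_job(): hands the job in, once; it reports no verdict.
The state is a dict: "t": time; "qpos": joint angles; "qvel": joint speeds; "joint_torque": joint torques, N m; "ee_pos": TCP position; "orientation": TCP orientation; "ft_force": force on the tool from outside, world axes, zero at the start; "moment": the same for the moment, N m; "width": finger opening in mm.
Only numpy, scipy, OpenCV 4.12 (cv2) and the standard library are available. Lean on these libraries where they do the work, as an engineer would, in place of code of your own. Each camera call takes 0.05 s, during which the arm holds its last target.

## Working session

There is one attempt and no reset: what is moved stays moved. The work goes in short steps, Python scripts to look and compute and a tool call to move; the robot and the scene stay as the last step left them, time stands still between calls to the robot, and variables do not carry over. Pictures are saved under pics/ and viewed, and the job is handed in when it is done.

Besides the shell and the picture viewer there is one more tool, called after "Call:" as name([rows], argument=value, ...), one row to a line, values as JSON. apply_moves: Moves the arm, as the interface text tells. Its arguments: {"type":"object","properties":{"increments":{"type":"array"}},"required":["increments"]}

```bash
mkdir -p pics; ls
python3 - <<'E'
from workcell import status,get_image,camera_params
import cv2
print(status.get_obs())
for n in ["scene","top","wrist"]:
    print(n,camera_params(n))
    cv2.imwrite(f"pics/{n}0.png",get_image(n)[:,:,::-1])
E
```

```text
pics
{'t': 0.0, 'qpos': array([-1.25998757e+00,  4.23856109e-01,  1.63066399e+00, -2.48316221e-05,
        1.08857520e+00, -1.90320868e-02]), 'qvel': array([ 7.07534920e-04,  4.63312344e-04, -1.06878177e-03,  1.42948793e-04,
       -4.54334318e-05,  5.85193676e-04]), 'joint_torque': array([ 3.66990457e-05, -5.44630587e+01, -2.73664945e+01,  6.43752306e-02,
        2.27419962e-02, -9.82155643e-05]), 'ee_pos': array([ 202.2710566 , -590.80838904,  229.90236231]), 'orientation': array([ 0.96376948,  1.34863333, -0.96231331]), 'ft_force': array([0.98652437, 0.52316473, 0.26295256]), 'moment': array([-0.07747321, -0.0191293 ,  0.00181724]), 'width': 87.67749021632306}
scene {'camera_matrix': array([[425.26783484,   0.        , 283.91725366],
       [  0.        , 425.26783484, 209.95087062],
       [  0.        ,   0.        ,   1.        ]]), 'D': array([-0.09834108,  0.        ,  0.        ,  0.        ,  0.        ]), 'rvec': array([ 2.39061355, -0.59571341,  0.19639346]), 'tvec': array([-506.37269264,  300.34191865,  987.8187598 ])}
top {'camera_matrix': array([[489.69686556,   0.    
[... 235 characters left out ...]
53430167,  0.30390273]), 'tvec': array([-218.85247913,  540.74697512, 1312.05687461])}
wrist {'camera_matrix': array([[351.74306802,   0.        , 283.63662069],
       [  0.        , 351.74306802, 214.40579342],
       [  0.        ,   0.        ,   1.        ]]), 'D': array([-0.00435447,  0.        ,  0.        ,  0.        ,  0.        ]), 'T_tool_cam': array([[-5.41063200e-04, -2.64896078e-01,  9.64276814e-01,
        -1.53524904e+02],
       [ 7.93889700e-04, -9.64276765e-01, -2.64895620e-01,
         7.26841403e+01],
       [ 9.99999538e-01,  6.22204159e-04,  7.32032940e-04,
        -1.22790184e+00],
       [ 0.00000000e+00,  0.00000000e+00,  0.00000000e+00,
         1.00000000e+00]])}
```

View pics/scene0.png

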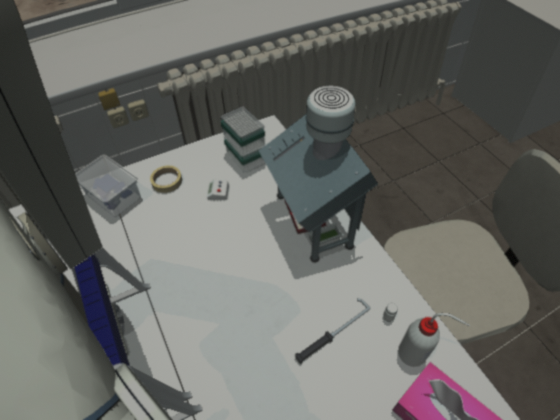

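View pics/top0.png

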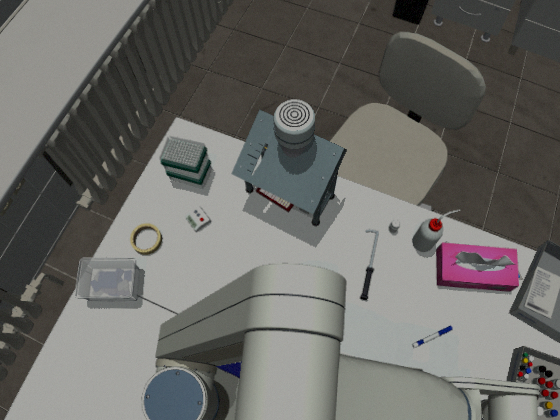

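View pics/wrist0.png

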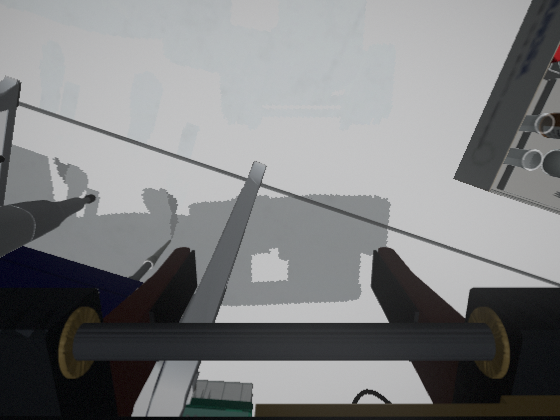

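The rod lies in front and right of the hood: top-view grip (365,300)→(370,268), hook bend (376,232), arm tip to the left (367,231). In the scene view the grip is (297,358)→(332,335) and the hook is near (369,308). The hood roof slot is at about (260,158) in the top view. I'll zoom in for measuring.

```bash
cat > h.py <<'E'
import numpy as np,cv2
from scipy.spatial.transform import Rotation as R
from workcell import status,get_image,camera_params
def ray(n,px,T=None):
    p=camera_params(n);K=p["camera_matrix"];D=p["D"]
    u=cv2.undistortPoints(np.array(px,float).reshape(-1,1,2),K,D).reshape(-1,2)
    d=np.c_[u,np.ones(len(u))]
    if n=="wrist":
        M=T@p["T_tool_cam"]; return M[:3,3],d@M[:3,:3].T
    Rm=cv2.Rodrigues(p["rvec"])[0]
    return -Rm.T@p["tvec"],d@Rm
def plane(n,px,z,T=None):
    c,d=ray(n,px,T); return c+d*((z-c[2])/d[:,2])[:,None]
def tri(obs):
    # obs: list of (c,d) single rays
    A=np.zeros((3,3));b=np.zeros(3)
    for c,d in obs:
        d=d/np.linalg.norm(d);P=np.eye(3)-np.outer(d,d);A+=P;b+=P@c
    x=np.linalg.solve(A,b)
    return x,[np.linalg.norm((np.eye(3)-np.outer(d,d)/(d@d))@(x-c)) for c,d in obs]
def proj(n,X,T=None):
    p=camera_params(n);K=p["camera_matrix"];D=p["D"]
    if n=="wrist":
        M=np.linalg.inv(T@p["T_tool_cam"]);rv=cv2.Rodrigues(M[:3,:3])[0];tv=M[:3,3]
    else: rv,tv=p["rvec"],p["tvec"]
    return cv2.projectPoints(np.array(X,float).reshape(-1,3),rv,tv,K,D)[0].reshape(-1,2)
def toolT(o=None):
    o=o or status.get_obs();T=np.eye(4);T[:3,:3]=R.from_rotvec(o["orientation"]).as_matrix();T[:3,3]=o["ee_pos"];return T
def crop(f,x0,y0,x1,y1,s,out):
    im=cv2.imread(f)[y0:y1,x0:x1];im=cv2.resize(im,None,fx=s,fy=s,interpolation=cv2.INTER_CUBIC)
    for x in range((x0+9)//10*10,x1,10): cv2.putText(im,str(x),(int((x-x0)*s),8),0,.3,(0,0,255),1);cv2.line(im,(int((x-x0+.5)*s),9),(int((x-x0+.5)*s),13),(0,0,255),1)
    for y in range((y0+9)//10*10,y1,10): cv2.putText(im,str(y),(0,int((y-y0+.5)*s)+3),0,.3,(0,0,255),1)
    cv2.imwrite(out,im)
E
python3 - <<'E'
from h import *
crop("pics/top0.png",225,90,400,310,2.7,"pics/t0c.png") if 0 else None
crop("pics/top0.png",225,90,355,230,4.2,"pics/t0hood.png")
crop("pics/top0.png",340,215,410,310,6,"pics/t0rod.png")
crop("pics/scene0.png",255,80,385,270,3.1,"pics/s0hood.png")
crop("pics/scene0.png",285,290,405,370,6,"pics/s0rod.png")
print(plane("top",[(365,300),(370,268),(376,232)],10))
E
```

```text
[[ 445.76099403 -302.52770858   10.        ]
 [ 542.92433091 -283.59344087   10.        ]
 [ 658.61347109 -262.64046896   10.        ]]
```

View pics/t0hood.png

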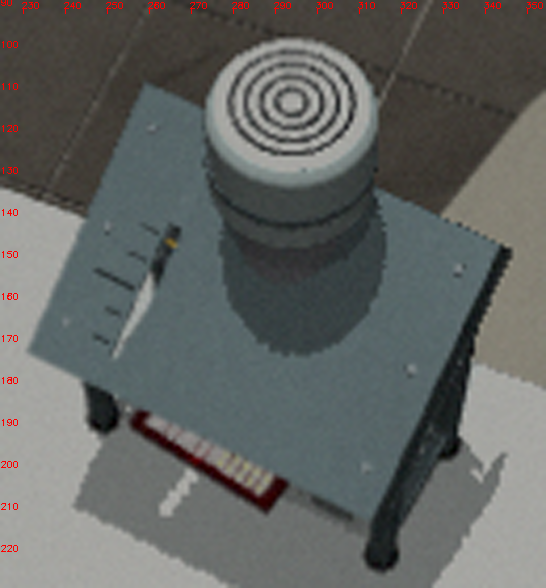

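View pics/t0rod.png

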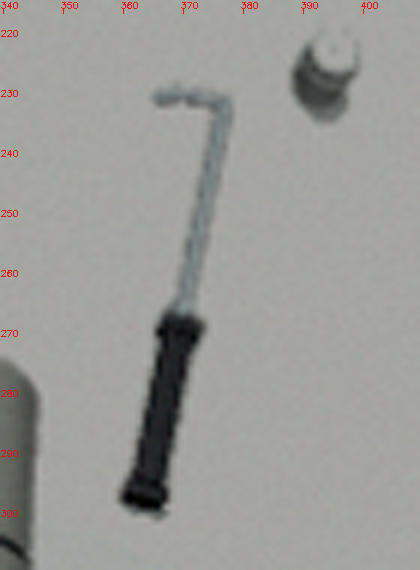

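View pics/s0hood.png

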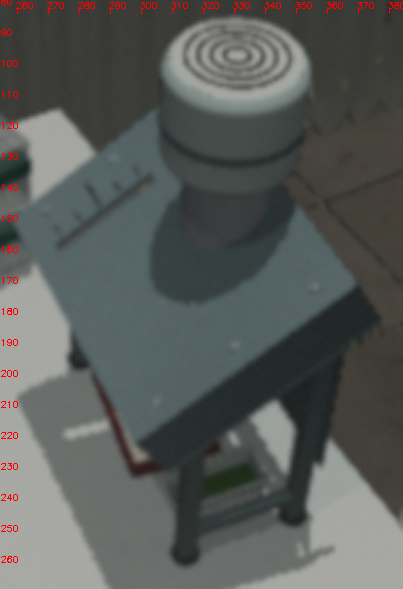

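View pics/s0rod.png

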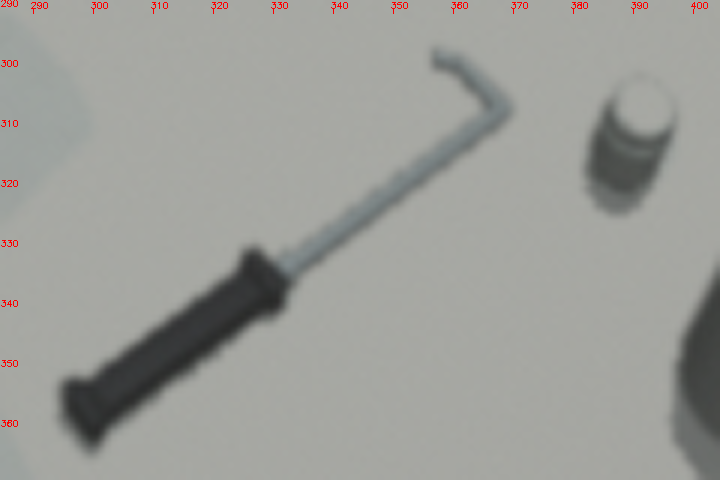

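Run:
```python
from h import *
print("rod top",plane("top",[(363.5,298.5),(369.7,268),(370.5,265.5)],10), plane("top",[(375.8,232.2),(366,230.7)],4))
print("rod scene",plane("scene",[(297.5,357.5),(328.5,334.5)],10), plane("scene",[(368,307.5),(357,299)],4))
pt=dict(FL=(230,174),FR=(314,215),RR=(346,150),RL=(260,110),mid=((248+257)/2,157),midin=(256.8,158.3),midout=(247.5,154.3),shutout=(259,143.5),fullout=(247.3,170.3))
ps=dict(FL=(260,151),FR=(297,222),RR=(374.5,182),RL=(306.5,115),midin=(284.8,148.2),midout=(279.5,139.0),shutout=(295.3,132.3),fullout=(269.3,153.8))
for k in ps:
    x,e=tri([tuple(a[0] if a.ndim==2 else a for a in ray("top",[pt[k]])),tuple(a[0] if a.ndim==2 else a for a in ray("scene",[ps[k]]))]); print(k,x.round(1),np.round(e,1))
f=plane("top",[(248,190.5),(315,222),(331,196)],0);print("feet top",f)
g=plane("scene",[(279,197),(311.5,258),(347,247)],0);print("feet sc",g)
```

```text
rod top [[ 448.27567243 -296.95362952   10.        ]
 [ 542.57917059 -282.76146851   10.        ]
 [ 550.83957369 -282.39446119   10.        ]] [[ 660.2658347  -262.43378916    4.        ]
 [ 653.20427681 -232.71168619    4.        ]]
rod scene [[ 450.68020017 -296.70765137   10.        ]
 [ 540.22643236 -282.74635584   10.        ]] [[ 662.32787876 -267.3482091     4.        ]
 [ 651.57394173 -235.28567976    4.        ]]
FL [597.4 183.4 176.3] [2.1 2.1]
FR [561.2 -87.4 199.9] [0.7 0.7]
RR [ 753.6 -102.6  248.2] [1.2 1.2]
RL [742.4 157.7 276.9] [20.8 20.8]
midin [644.6 119.9 221.5] [4.2 4.2]
midout [642.4 146.2 232. ] [3.1 3.1]
shutout [674.5 123.6 256.9] [2. 2.]
fullout [606.1 132.1 209.2] [3.8 3.8]
feet top [[638.50371964 162.02963759   0.        ]
 [620.64782587 -76.17446869   0.        ]
 [723.33950015 -90.25506133   0.        ]]
feet sc [[ 6.36962149e+02  1.54671396e+02 -1.13686838e-13]
 [ 6.14416965e+02 -7.60382157e+01  0.00000000e+00]
 [ 7.16162723e+02 -9.10057795e+01  1.13686838e-13]]
```

```bash
cat >> h.py <<'E'
from scipy.linalg import logm,expm
def plan(T1,n,T0=None):
    T0=toolT() if T0 is None else T0
    M=expm(np.real(logm(np.linalg.inv(T0)@T1))/n)
    print(n,"rows of",M[:3,3].round(1),np.degrees(R.from_matrix(M[:3,:3]).as_rotvec()).round(2))
def pose(x,y,z,yaw,pitch=0):
    # rod frame at yaw (deg), nose-up pitch; tool x=-Zr, z=+Yr, y=-Xr ; TCP at xyz
    Rr=R.from_euler("ZY",[yaw,-pitch],degrees=True).as_matrix()
    T=np.eye(4);T[:3,:3]=np.c_[-Rr[:,2],-Rr[:,0],Rr[:,1]];T[:3,3]=[x,y,z];return T
E
python3 - <<'E'
from h import *
T=toolT();print(T.round(3))
plan(pose(540,40,340,-5),16)
E
```

```text
[[-0.00000e+00  9.46000e-01  3.24000e-01  2.02313e+02]
 [ 1.00000e-03  3.24000e-01 -9.46000e-01 -5.90927e+02]
 [-1.00000e+00  0.00000e+00 -1.00000e-03  2.30099e+02]
 [ 0.00000e+00  0.00000e+00  0.00000e+00  1.00000e+00]]
16 rows of [-6.9 53.8 31.3] [-9.76 -0.   -0.01]
```

```bash
cat >> h.py <<'E'
def line(T1,n,T0=None,g=0):
    T0=toolT() if T0 is None else T0
    r=R.from_matrix(T0[:3,:3].T@T1[:3,:3]).as_rotvec();P=T0.copy()
    for i in range(1,n+1):
        Q=np.eye(4);Q[:3,:3]=T0[:3,:3]@R.from_rotvec(r*i/n).as_matrix();Q[:3,3]=T0[:3,3]+(T1[:3,3]-T0[:3,3])*i/n
        M=np.linalg.inv(P)@Q;P=Q
        v=np.r_[M[:3,3],np.degrees(R.from_matrix(M[:3,:3]).as_rotvec())].round(1)+0
        print([g]+[float(a) for a in v],end=",\n" if i%8 else "\n\n")
E
python3 - <<'E'
from h import *
line(pose(540,40,340,-5),16)
E
```

```text
[0, -6.8, 32.7, -30.5, -9.8, 0.0, 0.0],
[0, -6.8, 37.4, -24.5, -9.8, 0.0, 0.0],
[0, -6.8, 41.0, -17.8, -9.8, 0.0, 0.0],
[0, -6.8, 43.5, -10.6, -9.8, 0.0, 0.0],
[0, -6.9, 44.6, -3.1, -9.8, 0.0, 0.0],
[0, -6.9, 44.5, 4.5, -9.8, 0.0, 0.0],
[0, -6.9, 43.1, 12.0, -9.8, 0.0, 0.0],
[0, -6.9, 40.4, 19.1, -9.8, 0.0, 0.0]

[0, -6.9, 36.6, 25.7, -9.8, 0.0, 0.0],
[0, -6.9, 31.7, 31.5, -9.8, 0.0, 0.0],
[0, -6.9, 25.9, 36.5, -9.8, 0.0, 0.0],
[0, -6.9, 19.3, 40.3, -9.8, 0.0, 0.0],
[0, -6.9, 12.2, 43.0, -9.8, 0.0, 0.0],
[0, -6.9, 4.8, 44.5, -9.8, 0.0, 0.0],
[0, -6.9, -2.8, 44.6, -9.8, 0.0, 0.0],
[0, -6.9, -10.4, 43.5, -9.8, 0.0, 0.0]
```

Call:
apply_moves([
  [0,-7,33,-30,-9.8,0,0],
  [0,-7,37,-25,-9.8,0,0],
  [0,-7,41,-18,-9.8,0,0],
  [0,-7,43,-11,-9.8,0,0],
  [0,-7,45,-3,-9.8,0,0],
  [0,-7,45,4,-9.8,0,0],
  [0,-7,43,12,-9.8,0,0],
  [0,-7,40,19,-9.8,0,0],
])

```text
t: 1.15
ee_pos: [369.5, -273.5, 286.8]
orientation: [-0.104, 1.568, 0.104]
ft_force: [-0.6, -0.1, -0.6]
width: 87.6
```

Call:
apply_moves([
  [0,-7,37,26,-9.8,0,0],
  [0,-7,32,31,-9.8,0,0],
  [0,-7,26,36,-9.8,0,0],
  [0,-7,19,40,-9.8,0,0],
  [0,-7,12,43,-9.8,0,0],
  [0,-7,5,44,-9.8,0,0],
  [0,-7,-3,45,-9.8,0,0],
  [0,-7,-10,43,-9.8,0,0],
])

```text
t: 2.15
ee_pos: [534.2, 42.9, 342.7]
orientation: [-1.158, 1.241, 1.158]
ft_force: [0.3, 0.0, 0.4]
width: 88.0
```

Run:
```python
from h import *
o=status.get_obs();print(o["t"],o["qpos"].round(2));T=toolT(o);print(T.round(3).tolist());np.save("T1.npy",T)
for n in ["wrist","top","scene"]: cv2.imwrite(f"pics/{n}1.png",get_image(n)[:,:,::-1])
```

```text
2.15 [ 0.06  0.18  1.71 -0.    1.26 -1.44]
[[-0.0, -0.998, 0.069, 534.196], [-0.0, 0.069, 0.998, 42.857], [-1.0, 0.0, -0.0, 342.741], [0.0, 0.0, 0.0, 1.0]]
```

View pics/wrist1.png

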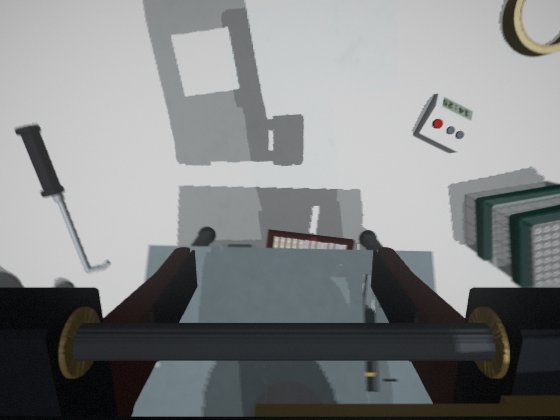

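Run:
```python
from h import *
crop("pics/wrist1.png",140,220,440,420,2.6,"pics/w1c.png")
crop("pics/wrist1.png",10,110,150,290,3.2,"pics/w1rod.png")
crop("pics/top1.png",225,90,355,230,4.2,"pics/t1hood.png")
```

```text
(no output)
```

View pics/w1c.png

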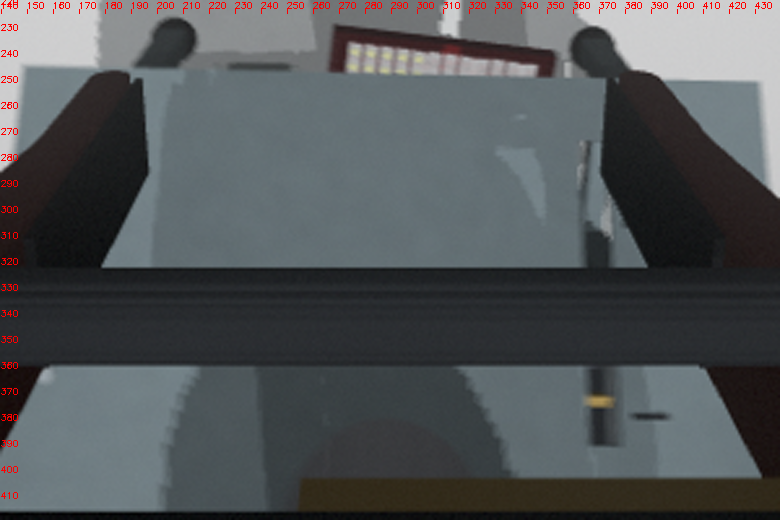

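View pics/w1rod.png

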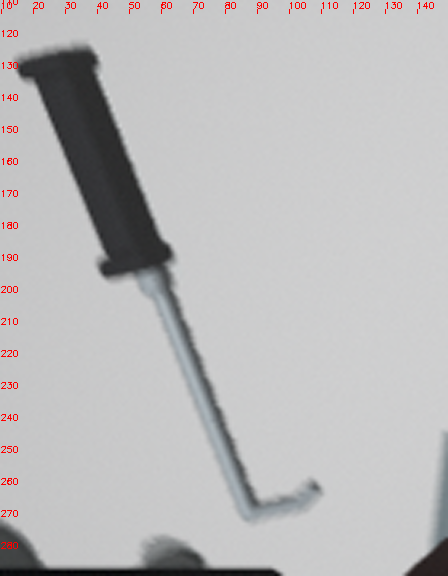

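View pics/t1hood.png

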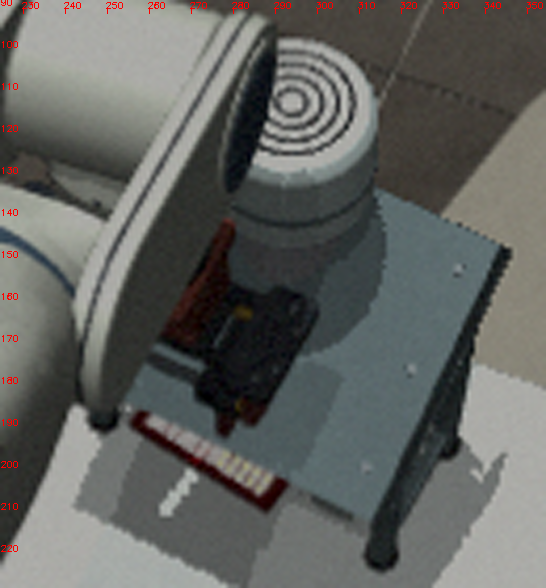

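Run:
```python
from h import *
T=np.load("T1.npy")
def r1(n,p): 
    c,d=ray(n,[p],T);return c,d[0]
FRw,FLw=(148.5,245.8),(432.5,251)
for nm,w,t,s in [("FR",FRw,(314,215),(297,222)),("FL",FLw,(230.3,174.3),(260,151))]:
    for a in ([r1("wrist",w),r1("top",t)],[r1("wrist",w),r1("scene",s)],[r1("wrist",w),r1("top",t),r1("scene",s)]):
        x,e=tri(a);print(nm,x.round(1),np.round(e,1))
for z in (160,170,180,190):
    a=plane("wrist",[FRw,FLw],z,T);print(z,a.round(1).tolist(),np.linalg.norm(a[1]-a[0]))
f=plane("wrist",[(208,233.5),(368.5,237)],3,T);print("feet",f.round(1),np.linalg.norm(f[1]-f[0]), np.degrees(np.arctan2(-(f[1]-f[0])[0],(f[1]-f[0])[1])))
print("rod", plane("wrist",[(28,129.5),(52.5,190.5)],10,T).round(1),plane("wrist",[(88.5,268.5),(107,262)],4,T).round(1))
```

```text
FR [568.  -85.8 184.7] [1.2 1.2]
FR [565.6 -82.4 193. ] [0.9 0.9]
FR [565.  -84.  192.4] [2.  2.9 1.6]
FL [584.1 173.2 203.3] [0.9 0.9]
FL [599.  186.1 174. ] [1.5 1.5]
FL [596.8 183.3 176.6] [1.4 2.4 2.6]
160 [[577.9, -96.8, 160.0], [603.3, 191.7, 160.0]] 289.685114914911
170 [[574.4, -92.5, 170.0], [599.1, 187.5, 170.0]] 281.0709267693398
180 [[571.0, -88.2, 180.0], [594.9, 183.3, 180.0]] 272.4567386237685
190 [[567.5, -83.8, 190.0], [590.7, 179.0, 190.0]] 263.84255047819727
feet [[619.  -73.9   3. ]
 [640.6 162.7   3. ]] 237.51362516368252 -5.232454256326814
rod [[ 453.5 -296.    10. ]
 [ 538.3 -283.2   10. ]] [[ 661.9 -261.9    4. ]
 [ 653.3 -231.6    4. ]]
```

```bash
cat >> h.py <<'E'
HO=np.array([595.1,47.3,0.]);HY=-5.15
HR=R.from_euler("z",HY,degrees=True).as_matrix()
def hood(p): return (np.atleast_2d(p)-HO)@HR
def world(p): return np.atleast_2d(p)@HR.T+HO
def roof(n,px,T=None,off=0):
    # returns (s: up-slope from roof front edge, y) in hood roof plane
    c,d=ray(n,px,T);c=hood(c)[0];d=d@HR
    nrm=np.array([-.5,0,3**.5/2]);p0=np.array([-19.5,0,194])-nrm*off
    P=c+d*(((p0-c)@nrm)/(d@nrm))[:,None]
    return np.c_[(P-p0)@[3**.5/2,0,.5],P[:,1]]
E
python3 - <<'E'
from h import *
T=np.load("T1.npy")
print(roof("wrist",[FR:=(148.5,245.8),(432.5,251),(370,374.5),(383,379.3),(397,379.7),(370,391),(366,272)],T).round(1))
print(roof("top",[(314,215),(230.3,174.3),(264.5,147.3),(262,144.8),(259,143.5),(259.5,151),(255.5,149.3),(256.8,158.3),(247.5,154.3),(254,164),(250,162.5),(251.7,171.7),(247.3,170.3)]).round(1))
print(roof("scene",[(260,151),(297,222),(300,136.5),(295.3,132.3),(284.8,148.2),(279.5,139.0),(269.3,153.8)]).round(1))
E
```

```text
[[   2.1 -131. ]
 [   1.6  128.6]
 [ 107.2   66.7]
 [ 110.8   77.4]
 [ 110.9   89.2]
 [ 119.9   66.2]
 [  21.9   66.7]]
[[-5.000e-01 -1.364e+02]
 [-1.000e-01  1.276e+02]
 [ 1.092e+02  6.700e+01]
 [ 1.125e+02  7.640e+01]
 [ 1.123e+02  8.590e+01]
 [ 9.410e+01  7.590e+01]
 [ 9.370e+01  8.850e+01]
 [ 7.260e+01  7.470e+01]
 [ 7.170e+01  1.041e+02]
 [ 5.490e+01  7.560e+01]
 [ 5.390e+01  8.800e+01]
 [ 3.270e+01  7.290e+01]
 [ 3.090e+01  8.620e+01]]
[[   5.7  115.5]
 [   0.5 -132.9]
 [ 112.2   70.3]
 [ 108.3   91.6]
 [  64.5   69.9]
 [  65.3  106.8]
 [  23.2   87.2]]
```

Run:
```python
from h import *
line(pose(495,-289.8,90,9),8)
```

```text
[0, 31.6, 1.9, -41.8, -1.6, 0.0, 0.0],
[0, 31.6, 3.1, -41.8, -1.6, 0.0, 0.0],
[0, 31.6, 4.3, -41.6, -1.6, 0.0, 0.0],
[0, 31.6, 5.5, -41.5, -1.6, 0.0, 0.0],
[0, 31.6, 6.7, -41.3, -1.6, 0.0, 0.0],
[0, 31.6, 7.8, -41.1, -1.6, 0.0, 0.0],
[0, 31.6, 9.0, -40.9, -1.6, 0.0, 0.0],
[0, 31.6, 10.2, -40.6, -1.6, 0.0, 0.0]
```

Call:
apply_moves([
  [0,28,10,-42,-1.6,0,0],
  [0,31,6,-42,-1.6,0,0],
  [0,32,5,-41.5,-1.6,0,0],
  [0,32,5,-41.5,-1.6,0,0],
  [0,32,5,-41,-1.6,0,0],
  [0,32,6,-41,-1.6,0,0],
  [0,33,6,-41,-1.6,0,0],
  [0,33,6,-40.5,-1.6,0,0],
])

```text
t: 3.3
ee_pos: [490.6, -291.1, 88.6]
orientation: [-1.316, 1.137, 1.317]
ft_force: [0.1, -0.3, 0.5]
width: 88.0
```

Run:
```python
from h import *
o=status.get_obs();T=toolT(o);print(o["t"],T.round(3).tolist())
cv2.imwrite("pics/wrist2.png",get_image("wrist")[:,:,::-1])
line(pose(495,-289.8,11,9),8)
```

```text
3.3 [[-0.001, -0.989, -0.146, 490.557], [0.0, -0.146, 0.989, -291.143], [-1.0, 0.001, 0.0, 88.58], [0.0, 0.0, 0.0, 1.0]]
[0, 9.2, -0.8, 0.4, -0.1, 0.0, 0.0],
[0, 9.2, -0.8, 0.4, -0.1, 0.0, 0.0],
[0, 9.2, -0.8, 0.4, -0.1, 0.0, 0.0],
[0, 9.2, -0.8, 0.4, -0.1, 0.0, 0.0],
[0, 9.2, -0.8, 0.4, -0.1, 0.0, 0.0],
[0, 9.2, -0.8, 0.4, -0.1, 0.0, 0.0],
[0, 9.2, -0.8, 0.4, -0.1, 0.0, 0.0],
[0, 9.2, -0.8, 0.4, -0.1, 0.0, 0.0]
```

View pics/wrist2.png

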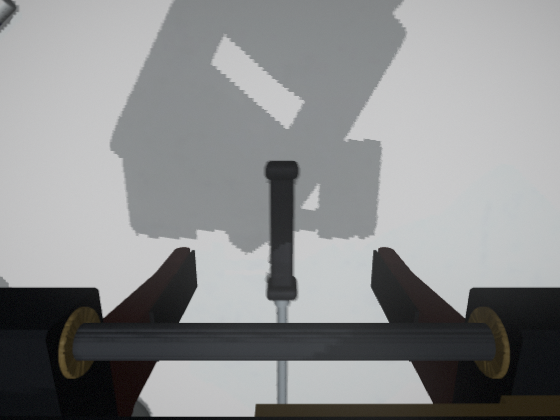

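The grip runs from (283,162) to (282,299), midway between the jaws and parallel to the tool, so I can descend.

Run:
```python
from h import *
T=toolT()
p=plane("wrist",[(282.5,163),(282,299)],14,T);print(p,p.mean(0))
```

```text
[[ 444.67344599 -300.09785286   14.        ]
 [ 539.73904177 -286.49812962   14.        ]] [ 492.20624388 -293.29799124   14.        ]
```

Call:
apply_moves([
  [0,10,-1,0.4,0,0,0],
  [0,10,-1,0.4,0,0,0],
  [0,10,-1,0.4,0,0,0],
  [0,10,-1,0.4,0,0,0],
  [0,10,-1,0.4,0,0,0],
  [0,10,-0.5,0,0,0,0],
  [0,10,0,0,0,0,0],
  [0,7,0,0,0,0,0],
])

```text
t: 4.35
ee_pos: [497.1, -286.2, 11.9]
orientation: [-1.317, 1.136, 1.318]
ft_force: [0.6, 0.3, 0.3]
width: 87.8
```

Call:
apply_moves([
  [0,1,0,-4,0,0,0],
  [100,0,0,0,0,0,0],
  [200,0,0,0,0,0,0],
  [255,0,0,0,0,0,0],
  [255,0,0,0,0,0,0],
  [255,0,0,0,0,0,0],
  [255,0,0,0,0,0,0],
  [255,0,0,0,0,0,0],
])

```text
t: 5.35
ee_pos: [497.9, -290.2, 11.7]
orientation: [-1.318, 1.135, 1.318]
ft_force: [-0.6, -0.5, -0.7]
width: 21.1
```

Run:
```python
from h import *
o=status.get_obs();T=toolT(o);print(o["t"],o["width"],o["ft_force"],T.round(3).tolist())
cv2.imwrite("pics/wrist3.png",get_image("wrist")[:,:,::-1])
```

```text
5.35 21.11481456754679 [-0.62832766 -0.50822068 -0.71259515] [[0.0, -0.989, -0.148, 497.915], [0.0, -0.148, 0.989, -290.218], [-1.0, -0.0, 0.0, 11.679], [0.0, 0.0, 0.0, 1.0]]
```

View pics/wrist3.png

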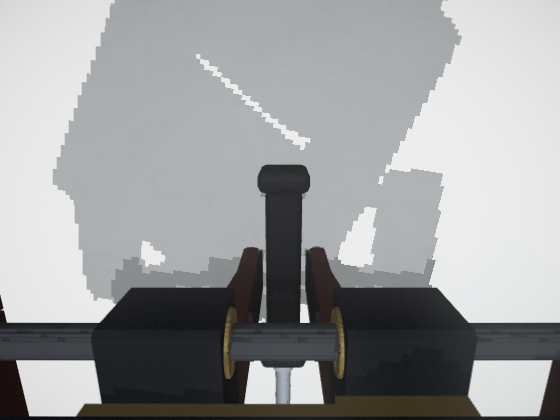

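Call:
apply_moves([
  [255,0,0,0,0,0,0],
  [255,0,0,0,0,0,0],
  [255,-5,0,0,0,0,0],
  [255,-10,0,0,0,0,0],
  [255,-15,0,0,0,0,0],
  [255,-20,0,0,0,0,0],
  [255,-20,0,0,0,0,0],
  [255,0,0,0,0,0,0],
])

```text
t: 6.4
ee_pos: [499.2, -291.1, 84.1]
orientation: [-1.321, 1.135, 1.314]
ft_force: [-0.7, -0.1, -1.4]
width: 15.6
```

Run:
```python
from h import *
o=status.get_obs();T=toolT(o);print(o["t"],o["width"],o["ft_force"],T.round(3).tolist());np.save("T4.npy",T)
for n in ["wrist","top","scene"]: cv2.imwrite(f"pics/{n}4.png",get_image(n)[:,:,::-1])
crop("pics/top4.png",330,195,410,310,5,"pics/t4c.png")
crop("pics/scene4.png",270,250,400,380,4.5,"pics/s4c.png")
```

```text
6.4 15.57757463422319 [-0.69540125 -0.07756577 -1.36980255] [[0.004, -0.989, -0.148, 499.221], [-0.002, -0.148, 0.989, -291.074], [-1.0, -0.003, -0.003, 84.13], [0.0, 0.0, 0.0, 1.0]]
```

View pics/wrist4.png

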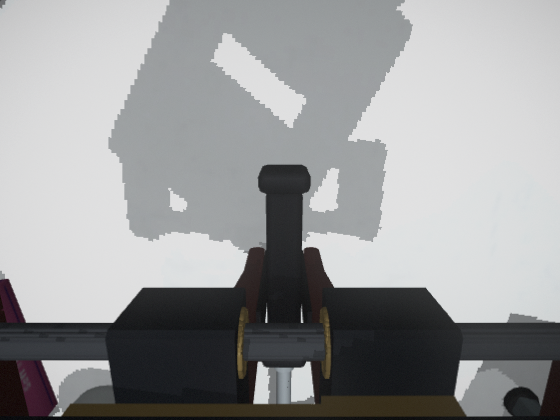

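View pics/t4c.png

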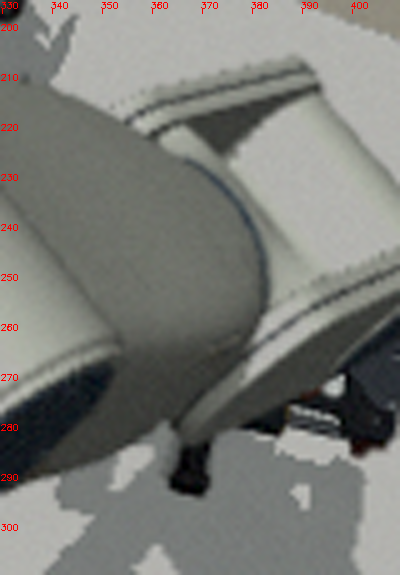

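View pics/s4c.png

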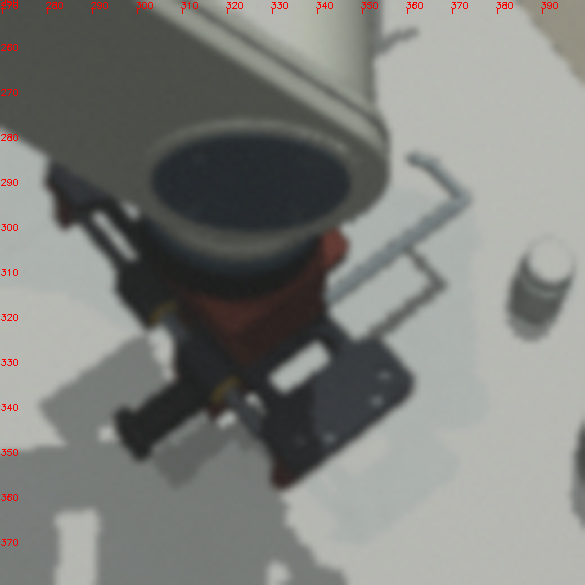

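Run:
```python
from h import *
T=np.load("T4.npy");p=camera_params("wrist");M=p["T_tool_cam"]
u=cv2.undistortPoints(np.array([[(284,165.)],[(284,192)],[(284,366)],[(284,356)]]),p["camera_matrix"],p["D"]).reshape(-1,2)
for X in (-8.3,0,8):
    d=np.c_[u,np.ones(4)]@M[:3,:3].T;c=M[:3,3];print(X,(c+d*((X-c[0])/d[:,0])[:,None]).round(1)[:,1:].tolist())
b=plane("scene",[(369,293.8),(358.5,284.5)],76.3);Ti=np.linalg.inv(T)
for q in b: print(q.round(1),(Ti@np.r_[q,1])[:3].round(1))
```

```text
-8.3 [[53.6, 1.3], [42.3, 1.4], [-44.1, 1.4], [-38.4, 1.4]]
0 [[52.5, 1.3], [40.5, 1.4], [-50.7, 1.5], [-44.7, 1.5]]
8 [[51.5, 1.4], [38.9, 1.4], [-57.1, 1.5], [-50.8, 1.5]]
[ 654.3 -264.7   76.3] [   8.3 -157.3    3.2]
[ 646.6 -232.9   76.3] [   8.2 -154.4   35.8]
```

Run:
```python
from h import *
T=np.load("T4.npy")
for X in (7.7,3,13,18):
  for Y,Z in ((-165,1.4),(-165,35)):
    P=T@[X,Y,Z,1];print(X,Y,Z,P[:3].round(1),proj("scene",P[:3]).round(1))
for n in ["scene"]:print(ray(n,[(280,210)])[0])
```

```text
7.7 -165 1.4 [ 662.2 -265.3   77. ] [[372.1 292.4]]
7.7 -165 35 [ 657.3 -232.1   76.9] [[362.1 282.2]]
3 -165 1.4 [ 662.2 -265.3   81.7] [[372.4 291.4]]
3 -165 35 [ 657.2 -232.1   81.6] [[362.4 281.2]]
13 -165 1.4 [ 662.2 -265.3   71.7] [[371.7 293.5]]
13 -165 35 [ 657.3 -232.1   71.6] [[361.8 283.3]]
18 -165 1.4 [ 662.3 -265.4   66.7] [[371.4 294.6]]
18 -165 35 [ 657.3 -232.1   66.6] [[361.6 284.4]]
[ 274.97885052 -590.92792591  947.4150581 ]
```

```bash
python3 - <<'E'
from h import *
print(proj("scene",[[661,-262.5,4],[653.5,-231.7,4],[448,-297,10]]))
E
python3 - <<'E'
import cv2
a=cv2.imread("pics/scene0.png")[290:320,345:380];b=cv2.imread("pics/scene4.png")[275:305,345:380]
cv2.imwrite("pics/cmp.png",cv2.resize(cv2.hconcat([a,b]),None,fx=10,fy=10,interpolation=cv2.INTER_NEAREST))
E
```

```text
[[366.42113281 306.14886261]
 [356.84514697 297.51756683]
 [296.51326373 358.15975106]]
```

View pics/cmp.png

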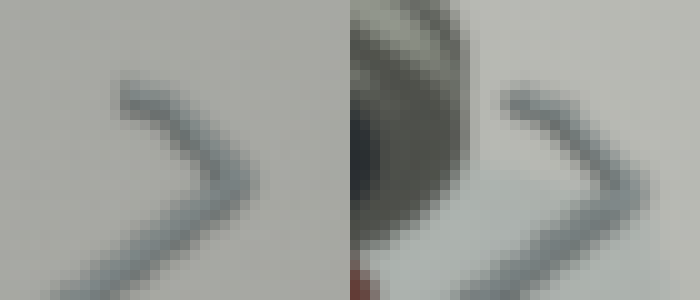

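Run:
```python
from h import *
from scipy.optimize import least_squares
o=status.get_obs();print(o["qpos"].round(4),o["ee_pos"])
D=[([.42386,1.63066],np.hypot(202.27,590.9),230.),(o["qpos"][1:3],np.hypot(*o["ee_pos"][:2]),o["ee_pos"][2])]
# pose1 needs q precise: approx only
D.append(([.18,1.71],np.hypot(534.2,42.86),342.74))
def f(p):
    a,L1,L2,h=p;return [v for (q2,q3),r,z in [(d[0],d[1],d[2]) for d in D] for v in (a+L1*np.sin(q2)+L2*np.sin(q2+q3)-r,h+L1*np.cos(q2)+L2*np.cos(q2+q3)-z)]
s=least_squares(f,[0,450,400,100]);print(s.x,s.fun)
```

```text
[-0.5485  0.5612  1.8242  0.      0.7565 -2.2676] [ 497.6346399  -290.09444979   81.54994734]
[ -0.72263548 474.46064674 478.43379949  24.67942124] [-6.60342403  4.64474574  4.03417677 -3.24170383  2.56924572 -1.40304222]
```

Run:
```python
from h import *
o=status.get_obs()
import json;json.dump([o["qpos"].tolist(),toolT(o).tolist()],open("q4.json","w"))
line(pose(400,-305,110,0,12),8,g=255)
```

```text
[255, -3.6, 12.3, 0.0, 1.1, 0.1, -1.5],
[255, -3.9, 12.2, -0.3, 1.1, 0.1, -1.5],
[255, -4.2, 12.1, -0.5, 1.1, 0.1, -1.5],
[255, -4.5, 12.0, -0.7, 1.1, 0.1, -1.5],
[255, -4.8, 11.9, -1.0, 1.1, 0.1, -1.5],
[255, -5.1, 11.7, -1.2, 1.1, 0.1, -1.5],
[255, -5.4, 11.6, -1.4, 1.1, 0.1, -1.5],
[255, -5.7, 11.4, -1.6, 1.1, 0.1, -1.5]
```

Call:
apply_moves([
  [255,-4,12,0,1.1,0,-1.5],
  [255,-4,12,0,1.1,0,-1.5],
  [255,-4,12,-0.5,1.1,0,-1.5],
  [255,-4.5,12,-0.7,1.1,0,-1.5],
  [255,-5,12,-1,1.1,0,-1.5],
  [255,-5,12,-1,1.1,0,-1.5],
  [255,-5,12,-1.5,1.1,0,-1.5],
  [255,-6,11,-1.5,1.1,0,-1.5],
])

```text
t: 7.55
ee_pos: [401.9, -302.7, 112.2]
orientation: [-1.281, 1.057, 1.055]
ft_force: [1.4, 0.4, -1.5]
width: 16.0
```

Run:
```python
from h import *
import json
o=status.get_obs();print(o["t"],o["qpos"].round(4),o["width"],toolT(o).round(3).tolist())
json.dump([o["qpos"].tolist(),toolT(o).tolist()],open("q5.json","w"))
q=o["qpos"];T=toolT(o)
# hypothesize FK orientation: Rz(q1)Ry(q2+q3)Rz(q4)Ry(q5)Rz(q6) * C
for f in ("q4.json","q5.json"):
    q,T=json.load(open(f));T=np.array(T)
    F=R.from_euler("ZYZYZ",[q[0],q[1]+q[2],q[3],q[4],q[5]]).as_matrix()
    print((F.T@T[:3,:3]).round(3).tolist())
```

```text
7.55 [-0.7562  0.3887  2.0731  0.2781  0.5555 -2.5416] 16.019403093801234 [[0.201, -0.98, 0.012, 401.93], [0.009, 0.014, 1.0, -302.733], [-0.98, -0.201, 0.012, 112.186], [0.0, 0.0, 0.0, 1.0]]Traceback (most recent call last):
  File "<stdin>", line 9, in <module>
  File "scipy/spatial/transform/_rotation.pyx", line 1413, in scipy.spatial.transform._rotation.Rotation.from_euler
ValueError: Expected axis specification to be a non-empty string of upto 3 characters, got ZYZYZ
```

Run:
```python
from h import *
import json
ez=lambda a:R.from_euler("z",a).as_matrix();ey=lambda a:R.from_euler("y",a).as_matrix()
for f in ("q4.json","q5.json"):
    q,T=json.load(open(f));T=np.array(T)
    for s4 in (1,-1):
     for s6 in (1,-1):
      F=ez(q[0])@ey(q[1]+q[2])@ez(s4*q[3])@ey(q[4])@ez(s6*q[5])
      print(f,s4,s6,(F.T@T[:3,:3]).round(3).tolist())
```

```text
q4.json 1 1 [[-0.0, -0.0, -1.0], [-0.0, 1.0, -0.0], [1.0, 0.0, -0.0]]
q4.json 1 -1 [[0.0, -0.984, 0.176], [-0.0, -0.176, -0.984], [1.0, 0.0, -0.0]]
q4.json -1 1 [[-0.0, -0.0, -1.0], [-0.0, 1.0, -0.0], [1.0, 0.0, -0.0]]
q4.json -1 -1 [[0.0, -0.984, 0.176], [-0.0, -0.176, -0.984], [1.0, 0.0, -0.0]]
q5.json 1 1 [[-0.0, -0.0, -1.0], [-0.0, 1.0, -0.0], [1.0, 0.0, -0.0]]
q5.json 1 -1 [[0.0, -0.932, -0.362], [-0.0, 0.362, -0.932], [1.0, 0.0, -0.0]]
q5.json -1 1 [[-0.101, -0.468, -0.878], [-0.268, 0.863, -0.429], [0.958, 0.192, -0.213]]
q5.json -1 -1 [[0.213, -0.974, 0.082], [-0.192, -0.124, -0.974], [0.958, 0.192, -0.213]]
```

```bash
cat > kin.py <<'E'
from h import *
ez=lambda a:R.from_euler("z",a).as_matrix();ey=lambda a:R.from_euler("y",a).as_matrix()
C=np.array([[0,0,-1.],[0,1,0],[1,0,0]])
LO=np.array([-3,-.9,.09,-1.31,.11,-2.54]);HI=np.array([3,2.11,2.58,4.45,2.69,2.54])
def fk(q,p):
    h,L1,L2,Lt=p
    Rt=ez(q[0])@ey(q[1]+q[2])@ez(q[3])@ey(q[4])@ez(q[5])@C
    x=np.array([0,0,h])+ez(q[0])@(ey(q[1])@[0,0,L1]+ey(q[1]+q[2])@[0,0,L2])+Rt[:,0]*Lt
    T=np.eye(4);T[:3,:3]=Rt;T[:3,3]=x;return T
E
python3 - <<'E'
from kin import *
import json
from scipy.optimize import least_squares
S=[([-1.25998757,.423856109,1.63066399,0,1.0885752,-.019],[202.27,-590.81,229.9],1),([.06,.18,1.71,0,1.26,-1.44],[534.2,42.86,342.7],.3)]
for f in ("q4.json","q5.json"):
    q,T=json.load(open(f));S.append((q,np.array(T)[:3,3],1))
f=lambda p:np.concatenate([w*(fk(q,p)[:3,3]-x) for q,x,w in S])
s=least_squares(f,[200,475,475,200]);print(s.x,s.fun.round(1))
E
```

```text
[311.34133111 474.24018981 470.8301317  287.08732411] [-15.3   8.7   7.7  -1.7  -3.3   0.1  -6.7  -9.9   1.7   1.8 -21.   -9.4]
```

Run:
```python
from kin import *
import json
from scipy.optimize import least_squares
S=[([-1.25998757,.423856109,1.63066399,0,1.0885752,-.019],[202.27,-590.81,229.9],1),([.06,.18,1.71,0,1.26,-1.44],[534.2,42.86,342.7],.3)]
for f in ("q4.json","q5.json"):
    q,T=json.load(open(f));S.append((q,np.array(T)[:3,3],1))
def fk2(q,p):
    h,L1,L2,Lt,d,a=p
    T=fk(q,(h,L1,L2,Lt));T[:3,3]+=ez(q[0])@[a,d,0];return T
def fk3(q,p):
    T=fk2(q,p[:6]);T[:3,3]+=ez(q[0])@ey(q[1]+q[2])@[p[6],0,0]; return T
for F,p0 in((fk2,[200,475,475,200,12,0]),(fk3,[200,475,475,200,12,0,0])):
    f=lambda p:np.concatenate([w*(F(q,p)[:3,3]-x) for q,x,w in S]+[0.02*(np.array(p)-p0)[4:],0.001*(np.array(p)-p0)[:4]])
    s=least_squares(f,p0);print(s.x.round(1),s.fun.round(1))
```

```text
[242.2 488.1 472.4 229.   15.3  -5.1] [ -0.1  11.4   8.5  -2.2   1.2   0.8   4.1   1.4   1.2   1.4 -11.2 -10.
   0.1  -0.1   0.    0.   -0.    0. ]
[313.6 562.7 486.2 302.   11.8  -1.1  77. ] [-0.  -0.1  0.4 -0.4  0.3 -0.9 -0.1 -0.  -0.   0.  -0.  -0.1 -0.  -0.
  1.5  0.1  0.1  0.   0.1]
```

```bash
cat >> kin.py <<'E'
P7=[313.6,562.7,486.2,302.,11.8,-1.1,77.]
def fk3(q,p):
    T=fk(q,p[:4]);T[:3,3]+=ez(q[0])@[p[5],p[4],0]+ez(q[0])@ey(q[1]+q[2])@[p[6],0,0]; return T
from scipy.optimize import least_squares
def ik(T,q0,p=None):
    p=p or P7
    f=lambda q:np.r_[(fk3(q,p)[:3,3]-T[:3,3])/100,3*(R.from_matrix(fk3(q,p)[:3,:3].T@T[:3,:3]).as_rotvec())]
    s=least_squares(f,np.clip(q0,LO+.001,HI-.001),bounds=(LO,HI));return s.x,np.abs(s.fun).max()
HP=np.array([7.7,-165.3,16.])   # hook point in tool
def hookpose(ds,dy,dn,pitch=30,roll=0,d=3.3,yaw=0,hp=None):
    # hook point relative to eye at opening d: ds up-slope, dy left, dn normal
    c,s=3**.5/2,.5
    e=np.array([86,0,191.])-d*np.array([c,0,s])+ds*np.array([c,0,s])+dn*np.array([-s,0,c])+[0,dy,0]
    H=world(e)[0]
    Rr=R.from_euler("ZYX",[HY+yaw,-pitch,roll],degrees=True).as_matrix()
    T=np.eye(4);T[:3,:3]=np.c_[-Rr[:,2],-Rr[:,0],Rr[:,1]];T[:3,3]=H-T[:3,:3]@(HP if hp is None else hp);return T
E
python3 - <<'E'
from kin import *
for pitch,roll in [(30,0),(26,0),(30,20),(30,-20),(28,15),(28,-15)]:
  for ds,dy in [(-110,-45),(-60,-45),(0,-45),(0,0),(-40,0),(-55,0)]:
    T=hookpose(ds,dy,-3,pitch,roll)
    r=[ik(T,[a,.4,1.9,b,.3,-1.5-b]) for a in(0.,) for b in (0.,1.,3.,-1)]
    r=[x for x in r if x[1]<.003]; qs=[]
    for x in r:
        if not any(np.abs(x[0]-y).max()<.02 for y in qs): qs.append(x[0])
    print(pitch,roll,ds,dy,T[:3,3].round(0),[q.round(2).tolist() for q in qs])
E
```

```text
30 0 -110 -45 [433.   1.  56.] []
30 0 -60 -45 [476.  -3.  81.] []
30 0 0 -45 [528.  -8. 111.] []
30 0 0 0 [532.  37. 111.] []
30 0 -40 0 [497.  40.  91.] []
30 0 -55 0 [484.  41.  83.] []
26 0 -110 -45 [428.   1.  66.] []
26 0 -60 -45 [471.  -3.  91.] []
26 0 0 -45 [523.  -7. 121.] [[-0.02, 0.35, 2.22, -0.25, 0.13, -1.26]]
26 0 0 0 [527.  37. 121.] [[0.09, 0.36, 2.2, -0.54, 0.16, -0.87]]
26 0 -40 0 [492.  41. 101.] []
26 0 -55 0 [479.  42.  94.] []
30 20 -110 -45 [435.  -1.  51.] []
30 20 -60 -45 [479.  -5.  76.] []
30 20 0 -45 [530. -10. 106.] []
30 20 0 0 [534.  35. 106.] []
30 20 -40 0 [500.  38.  86.] []
30 20 -55 0 [487.  39.  78.] []
30 -20 -110 -45 [430.   5.  60.] []
30 -20 -60 -45 [474.   1.  85.] []
30 -20 0 -45 [525.  -4. 115.] []
30 -20 0 0 [529.  41. 115.] [[0.35, 0.46, 2.15, -1.25, 0.57, 0.06]]
30 -20 -40 0 [495.  44.  95.] []
30 -20 -55 0 [482.  45.  88.] []
28 15 -110 -45 [432.  -1.  57.] []
28 15 -60 -45 [475.  -5.  82.] []
28 15 0 -45 [527.  -9. 112.] []
28 15 0 0 [531.  36. 112.] []
28 15 -40 0 [496.  39.  92.] []
28 15 -55 0 [483.  40.  85.] []
28 -15 -110 -45 [428.   4.  64.] []
28 -15 -60 -45 [472.  -0.  89.] []
28 -15 0 -45 [523.  -5. 119.] [[0.18, 0.4, 2.2, -1.24, 0.4, -0.1]]
28 -15 0 0 [527.  40. 119.] [[0.29, 0.41, 2.17, -1.16, 0.46, -0.09]]
28 -15 -40 0 [493.  43.  99.] [[0.32, 0.43, 2.24, -1.31, 0.45, 0.11]]
28 -15 -55 0 [480.  44.  92.] []
```

Run:
```python
from kin import *
line(pose(435,-170,40,-5,0),8,g=255)
print(plane("top",[(394.5,232)],0))
```

```text
[255, 9.8, -2.0, 16.5, 0.5, 0.1, 1.4],
[255, 9.7, -2.1, 16.6, 0.5, 0.1, 1.4],
[255, 9.6, -2.2, 16.6, 0.5, 0.1, 1.4],
[255, 9.5, -2.3, 16.7, 0.5, 0.1, 1.4],
[255, 9.4, -2.4, 16.7, 0.5, 0.1, 1.4],
[255, 9.3, -2.4, 16.8, 0.5, 0.1, 1.4],
[255, 9.2, -2.5, 16.8, 0.5, 0.1, 1.4],
[255, 9.1, -2.6, 16.8, 0.5, 0.1, 1.4]

[[ 685.0940117  -316.27341957    0.        ]]
```

Call:
apply_moves([
  [255,8,-2,17,1,0,1.4],
  [255,9,-2,17,1,0,1.4],
  [255,9.5,-2,17,0.5,0,1.4],
  [255,9.5,-2,17,0.5,0,1.4],
  [255,9.5,-2.5,17,0.5,0,1.4],
  [255,9,-2.5,17,0.5,0,1.4],
  [255,9,-2.5,17,0,0,1.4],
  [255,9,-2.5,17,0,0,1.4],
])

```text
t: 8.55
ee_pos: [436.5, -166.5, 44.7]
orientation: [-1.138, 1.226, 1.157]
ft_force: [0.7, -0.2, -0.7]
width: 15.9
```

Run:
```python
from kin import *
import json
o=status.get_obs();q=o["qpos"];print(o["t"],q.round(4),toolT(o).round(3).tolist(),fk3(q,P7)[:3,3]);json.dump([q.tolist(),toolT(o).tolist()],open("q6.json","w"))
line(pose(434,-170,12,-5,0),4,g=255)
```

```text
8.55 [-0.404   0.5222  2.0712  0.0419  0.5508 -1.9316] [[0.007, -0.997, 0.079, 436.475], [0.021, 0.079, 0.997, -166.459], [-1.0, -0.005, 0.021, 44.659], [0.0, 0.0, 0.0, 1.0]] [ 436.25872668 -166.46691402   44.30707462]
[255, 8.1, 0.6, -1.1, 0.1, 0.3, 0.1],
[255, 8.1, 0.6, -1.1, 0.1, 0.3, 0.1],
[255, 8.2, 0.6, -1.0, 0.1, 0.3, 0.1],
[255, 8.2, 0.6, -1.0, 0.1, 0.3, 0.1],
```

Call:
apply_moves([
  [255,9,0,0,0,0.4,0.1],
  [255,9,0,0,0,0.4,0.1],
  [255,8,0,0,0,0.4,0.1],
  [255,5,0,0,0,0,0],
  [255,1,0,0,0,0,0],
  [100,0,0,0,0,0,0],
  [50,0,0,0,0,0,0],
  [0,0,0,0,0,0,0],
])

```text
t: 9.55
ee_pos: [436.7, -166.6, 12.8]
orientation: [-1.151, 1.245, 1.152]
ft_force: [-0.5, -0.2, 0.5]
width: 42.5
```

Run:
```python
from kin import *
o=status.get_obs();q=o["qpos"];print(o["t"],o["width"],o["ft_force"],q.round(4),toolT(o).round(3).tolist())
cv2.imwrite("pics/wrist7.png",get_image("wrist")[:,:,::-1])
# check IK for tilted grasps
for off in (-15,-20):
  for tau in (20,25,30):
    # tool in rod frame: TCP at rod point (off, 0, zc)
    zc=12
    hp=R.from_euler("z",0).as_matrix()
    ok=[]
    for pitch in (30,):
      for ds,dy in [(-120,-45),(-60,-45),(0,-45),(0,0),(-40,0),(-55,0)]:
        T=hookpose(ds,dy,-3,pitch) ; 
        # rod frame
        Xr=-T[:3,1];Yr=T[:3,2];Zr=-T[:3,0]
        H=T[:3,3]+T[:3,:3]@HP; O=H-170*Xr-16*Yr-4*Zr
        T2=hookpose(ds,dy,-3,pitch-tau);T2[:3,3]=O+off*Xr+zc*Zr
        x,e=ik(T2,[0,.4,2,0,.6,-1.5]);ok.append((x.round(2).tolist(),round(e,4)))
    print(off,tau);[print("  ",k) for k in ok]
```

```text
9.55 42.456559639969676 [-0.54765039 -0.23051631  0.47235252] [-3.9010e-01  5.8920e-01  2.0741e+00  8.0000e-04  4.7860e-01 -1.8837e+00] [[-0.0, -0.997, 0.078, 436.67], [0.0, 0.078, 0.997, -166.558], [-1.0, 0.0, 0.0, 12.76], [0.0, 0.0, 0.0, 1.0]]
-15 20
   ([-0.01, 0.46, 2.31, -0.07, 0.2, -1.43], np.float64(0.0))
   ([-0.02, 0.42, 2.19, -0.03, 0.35, -1.47], np.float64(0.0))
   ([-0.03, 0.41, 2.08, -0.02, 0.48, -1.49], np.float64(0.0))
   ([0.07, 0.41, 2.06, -0.06, 0.49, -1.36], np.float64(0.0))
   ([0.08, 0.42, 2.14, -0.07, 0.41, -1.33], np.float64(0.0))
   ([0.09, 0.42, 2.17, -0.08, 0.38, -1.32], np.float64(0.0))
-15 25
   ([-0.02, 0.46, 2.25, -0.02, 0.34, -1.48], np.float64(0.0))
   ([-0.03, 0.44, 2.14, -0.01, 0.48, -1.5], np.float64(0.0))
   ([-0.03, 0.43, 2.02, -0.01, 0.61, -1.51], np.float64(0.0))
   ([0.06, 0.44, 2.01, -0.02, 0.61, -1.4], np.float64(0.0))
   ([0.07, 0.44, 2.09, -0.03, 0.53, -1.39], np.float64(0.0))
   ([0.08, 0.44, 2.12, -0.03, 0.5, -1.38], np.float64(0.0))
-15 30
   ([-0.02, 0.48, 2.2, -0.0, 0.46, -1.5], np.float64(0.0))
   ([-0.03, 0.46, 2.08, -0.0, 0.6, -1.51
[... 673 characters left out ...]
.32, -1.48], np.float64(0.0))
   ([-0.02, 0.44, 2.15, -0.01, 0.47, -1.49], np.float64(0.0))
   ([-0.03, 0.43, 2.03, -0.01, 0.6, -1.51], np.float64(0.0))
   ([0.06, 0.44, 2.02, -0.02, 0.6, -1.4], np.float64(0.0))
   ([0.07, 0.44, 2.1, -0.03, 0.52, -1.38], np.float64(0.0))
   ([0.08, 0.44, 2.13, -0.03, 0.49, -1.38], np.float64(0.0))
-20 30
   ([-0.02, 0.48, 2.21, -0.0, 0.45, -1.5], np.float64(0.0))
   ([-0.03, 0.46, 2.09, -0.0, 0.59, -1.51], np.float64(0.0))
   ([-0.04, 0.46, 1.97, -0.0, 0.71, -1.52], np.float64(0.0))
   ([0.05, 0.46, 1.96, 0.0, 0.72, -1.43], np.float64(0.0))
   ([0.06, 0.46, 2.04, -0.0, 0.64, -1.42], np.float64(0.0))
   ([0.07, 0.46, 2.07, -0.0, 0.61, -1.41], np.float64(0.0))
```

View pics/wrist7.png

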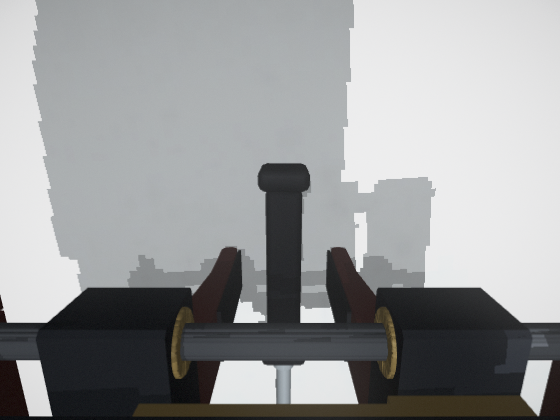

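Run:
```python
from kin import *
T=pose(417,-165,14.5,-4.47,-25)
print(ik(T,status.get_obs()["qpos"]))
line(T,8,g=60)
```

```text
(array([-0.33166115,  0.71885429,  1.84261449, -0.12574198,  1.00771522,
       -1.73417767]), np.float64(2.1032064978498965e-14))
[60, -0.2, 2.5, 0.0, 0.0, 0.0, 3.1],
[60, -0.1, 2.5, 0.0, 0.0, 0.0, 3.1],
[60, 0.0, 2.5, 0.0, 0.0, 0.0, 3.1],
[60, 0.2, 2.5, 0.0, 0.0, 0.0, 3.1],
[60, 0.3, 2.5, 0.0, 0.0, 0.0, 3.1],
[60, 0.5, 2.4, 0.0, 0.0, 0.0, 3.1],
[60, 0.6, 2.4, 0.0, 0.0, 0.0, 3.1],
[60, 0.7, 2.4, 0.0, 0.0, 0.0, 3.1]
```

Call:
apply_moves([
  [90,-1,2.5,0,0,0,0],
  [90,-1,2.5,0,0,0,3.6],
  [90,0,2.5,0,0,0,3.6],
  [90,0,2.5,0,0,0,3.6],
  [90,0.5,2.5,0,0,0,3.6],
  [90,0.5,2.5,0,0,0,3.6],
  [90,1,2.5,0,0,0,3.6],
  [90,1,2.5,0,0,0,3.4],
])

```text
t: 10.6
ee_pos: [416.0, -164.8, 15.0]
orientation: [-0.899, 1.544, 1.47]
ft_force: [0.4, -0.4, -1.0]
width: 56.9
```

Run:
```python
from kin import *
o=status.get_obs();q=o["qpos"];print(o["t"],o["width"],o["ft_force"],q.round(4),toolT(o).round(3).tolist())
line(pose(417,-165,14.5,-4.47,-25),1)
```

```text
10.6 56.92738500675989 [ 0.40124503 -0.39045273 -0.98238341] [-0.3322  0.7184  1.8442 -0.126   1.0091 -1.7347] [[-0.424, -0.903, 0.078, 416.004], [0.034, 0.07, 0.997, -164.848], [-0.905, 0.425, 0.001, 15.017], [0.0, 0.0, 0.0, 1.0]]
[0, 0.0, -1.1, -0.1, 0.0, 0.0, -0.1],
```

Good; now I close on the rod.

Call:
apply_moves([
  [160,0,-1,0,0,0,0],
  [255,0,0,0,0,0,0],
  [255,0,0,0,0,0,0],
  [255,0,0,0,0,0,0],
  [255,0,0,0,0,0,0],
  [255,0,0,0,0,0,0],
  [255,0,0,0,0,0,0],
  [255,0,0,0,0,0,0],
])

```text
t: 11.6
ee_pos: [416.9, -165.0, 14.7]
orientation: [-0.899, 1.543, 1.469]
ft_force: [-1.0, -0.7, 3.8]
width: 15.4
```

Run:
```python
from kin import *
o=status.get_obs();q=o["qpos"];print(o["t"],o["width"],o["ft_force"],toolT(o).round(3).tolist());np.save("Tg.npy",toolT(o))
for n in ["wrist","scene"]: cv2.imwrite(f"pics/{n}8.png",get_image(n)[:,:,::-1])
crop("pics/scene8.png",250,230,370,350,5,"pics/s8c.png")
```

```text
11.6 15.394936250371535 [-0.96273842 -0.68221766  3.82493884] [[-0.422, -0.903, 0.078, 416.9], [0.034, 0.07, 0.997, -164.96], [-0.906, 0.424, 0.001, 14.671], [0.0, 0.0, 0.0, 1.0]]
```

View pics/wrist8.png

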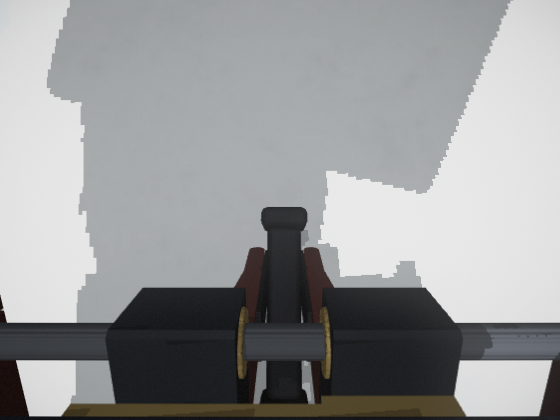

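View pics/s8c.png

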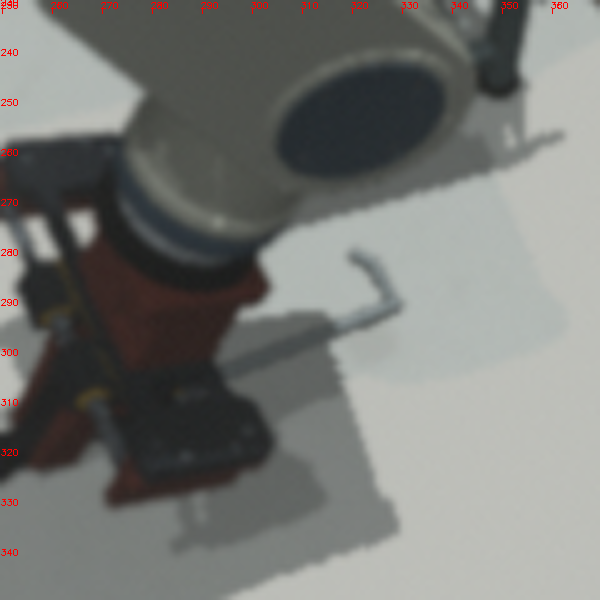

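Run:
```python
from kin import *
T=np.load("Tg.npy");O=np.array([432,-166.2,0]);X=np.array([.997,-.078,0]);Y=np.array([.078,.997,0])
print(proj("scene",[O+170*X+[0,0,4],O+165*X+33*Y+[0,0,4]]))
print(proj("wrist",[O-48*X+[0,0,z] for z in (0,10,20)],T))
hp=O+170*X+16*Y+[0,0,4]; print("hook pt in tool",(np.linalg.inv(T)@np.r_[hp,1]).round(1))
print(proj("scene",[[661,-262.5,4]]))
```

```text
[[327.81066769 289.92100429]
 [320.16252813 280.0703034 ]]
[[281.4093274  212.87928016]
 [281.29198889 209.48020675]
 [281.16083592 205.68089392]]
hook pt in tool [ -68.7 -172.3   15.9    1. ]
[[366.42113281 306.14886261]]
```

```bash
cat >> kin.py <<'E'
Tg=np.load("Tg.npy")
_R0=np.eye(4);_R0[:3,:3]=np.c_[[.997,-.078,0],[.078,.997,0],[0,0,1]];_R0[:3,3]=[432,-166.2,0]
G=np.linalg.inv(Tg)@_R0     # rod in tool
def rodpose(ds,dy,dn,pitch=30,d=3.3,yaw=0):
    c,s=3**.5/2,.5
    e=np.array([86,0,191.])-d*np.array([c,0,s])+ds*np.array([c,0,s])+dn*np.array([-s,0,c])+[0,dy,0]
    T=np.eye(4);T[:3,:3]=R.from_euler("ZY",[HY+yaw,-pitch],degrees=True).as_matrix()
    T[:3,3]=world(e)[0]-T[:3,:3]@[170,16,4];return T
def rodflat(x,y,z,yaw):
    T=np.eye(4);T[:3,:3]=R.from_euler("z",yaw,degrees=True).as_matrix();T[:3,3]=[x,y,z];return T
def tool(rt): return rt@np.linalg.inv(G)
def now():
    o=status.get_obs();T=toolT(o);rt=T@G;h=hood((rt@[170,16,4,1])[:3])[0]
    e=np.array([86,0,191.]);c,s=3**.5/2,.5;v=h-e
    print("t",o["t"],"w",round(o["width"],1),"F",o["ft_force"].round(1),"q",o["qpos"].round(2))
    print(" hook hood",h.round(1),"rel shut eye: ds %.1f dy %.1f dn %.1f"%(v@[c,0,s],v[1],v@[-s,0,c]),"pitch %.1f yaw-hood %.1f roll %.1f"%(np.degrees(np.arcsin(rt[2,0])),np.degrees(np.arctan2(rt[1,0],rt[0,0]))-HY,np.degrees(np.arcsin(rt[2,1]))),"O",rt[:3,3].round(1))
E
python3 - <<'E'
from kin import *
now()
Wm=rodflat(392,-160,60,-5.15)
line(tool(Wm),8,g=255)
W1=rodpose(-120,-45,-4)
print("W1 O",W1[:3,3],"rear",(W1@[-48,0,0,1])[:3],"hook",(W1@[170,16,4,1])[:3],"tcp",tool(W1)[:3,3])
line(tool(W1),8,T0=tool(Wm),g=255)
for W in(Wm,W1):print(ik(tool(W),[-.2,.5,2,0,.6,-1.6]))
E
```

```text
t 11.7 w 15.8 F [-1.2  0.3  5.7] q [-0.33  0.72  1.84 -0.13  1.01 -1.73]
 hook hood [  26.6 -209.3    4. ] rel shut eye: ds -145.0 dy -209.3 dn -132.2 pitch 0.0 yaw-hood 0.7 roll -0.0 O [ 432.  -166.2    0. ]
[255, -4.7, 7.8, 0.4, 0.1, 0.0, 0.0],
[255, -4.7, 7.8, 0.4, 0.1, 0.0, 0.0],
[255, -4.7, 7.8, 0.4, 0.1, 0.0, 0.0],
[255, -4.7, 7.8, 0.4, 0.1, 0.0, 0.0],
[255, -4.7, 7.8, 0.4, 0.1, 0.0, 0.0],
[255, -4.7, 7.8, 0.4, 0.1, 0.0, 0.0],
[255, -4.7, 7.8, 0.4, 0.1, 0.0, 0.0],
[255, -4.7, 7.8, 0.4, 0.1, 0.0, 0.0]

W1 O [426.28124819   1.26793108  37.42179677] rear [384.87983912   4.99932857  13.42179677] hook [572.35552798   4.1675017  125.88589838] tcp [405.91301606   3.16263156  42.55240535]
[255, 2.9, -3.3, 20.5, 0.0, 0.0, -3.7],
[255, 3.1, -3.1, 20.5, 0.0, 0.0, -3.7],
[255, 3.3, -2.9, 20.5, 0.0, 0.0, -3.7],
[255, 3.5, -2.7, 20.5, 0.0, 0.0, -3.7],
[255, 3.6, -2.5, 20.5, 0.0, 0.0, -3.7],
[255, 3.8, -2.2, 20.5, 0.0, 0.0, -3.7],
[255, 3.9, -2.0, 20.5, 0.0, 0.0, -3.7],
[255, 4.1, -1.7, 20.5, 0.0, 0.0, -3.7]

(array([-0.34768152,  0.5765744 ,  1.92993543, -0.12335535,  1.06301279,
       -1.74539688]), np.float64(1.7152925962511918e-15))
(array([-0.01696188,  0.4597591 ,  2.25487628, -0.01736241,  0.34092481,
       -1.48214973]), np.float64(5.935142214757431e-13))
```

Call:
apply_moves([
  [255,-5,3,0,0,0,0],
  [255,-5,8,0.5,0.1,0,0],
  [255,-5,8,0.5,0.1,0,0],
  [255,-5,8,0.5,0.1,0,0],
  [255,-5,9,0.5,0.1,0,0],
  [255,-5,9,0.5,0.1,0,0],
  [255,-5,9,0.5,0.1,0,0],
  [255,-4,8,0.5,0.1,0,0],
])

```text
t: 12.7
ee_pos: [377.4, -158.0, 76.7]
orientation: [-0.893, 1.55, 1.458]
ft_force: [0.0, -0.7, -1.0]
width: 15.8
```

Call:
apply_moves([
  [255,3,-3,20.5,0,0,-3.7],
  [255,3,-3,20.5,0,0,-3.7],
  [255,3.3,-3,20.5,0,0,-3.7],
  [255,3.5,-2.7,20.5,0,0,-3.7],
  [255,3.6,-2.5,20.5,0,0,-3.7],
  [255,3.8,-2.2,20.5,0,0,-3.7],
  [255,3.9,-2,20.5,0,0,-3.7],
  [255,4,-1.7,20.5,0,0,-3.7],
])

```text
t: 13.7
ee_pos: [406.2, 4.5, 43.6]
orientation: [-1.187, 1.196, 1.08]
ft_force: [-0.5, -0.7, -0.8]
width: 15.6
```

Run:
```python
from kin import *
now();np.save("T9.npy",toolT())
for n in ["wrist","scene","top"]: cv2.imwrite(f"pics/{n}9.png",get_image(n)[:,:,::-1])
crop("pics/scene9.png",200,90,380,290,3,"pics/s9c.png")
now()
line(tool(rodpose(-60,-45,-4)),8,g=255)
```

```text
t 13.7 w 15.6 F [-0.5 -0.7 -0.8] q [-0.01  0.46  2.25 -0.03  0.35 -1.46]
 hook hood [-18.3 -43.2 126.2] rel shut eye: ds -122.7 dy -43.2 dn -4.0 pitch 29.7 yaw-hood 0.2 roll -0.3 O [426.5   2.6  38.4]
t 13.85 w 15.5 F [ 0.5 -0.  -1.4] q [-0.01  0.46  2.25 -0.03  0.35 -1.47]
 hook hood [-18.9 -43.  125.2] rel shut eye: ds -123.8 dy -43.0 dn -4.5 pitch 29.5 yaw-hood 0.3 roll -0.3 O [425.5   2.5  38.1]
[255, -3.1, -6.9, -0.2, 0.0, 0.0, -0.1],
[255, -3.1, -6.9, -0.2, 0.0, 0.0, -0.1],
[255, -3.1, -6.9, -0.2, 0.0, 0.0, -0.1],
[255, -3.1, -6.9, -0.2, 0.0, 0.0, -0.1],
[255, -3.1, -6.9, -0.2, 0.0, 0.0, -0.1],
[255, -3.1, -6.9, -0.2, 0.0, 0.0, -0.1],
[255, -3.1, -6.9, -0.2, 0.0, 0.0, -0.1],
[255, -3.1, -6.9, -0.1, 0.0, 0.0, -0.1]
```

View pics/wrist9.png

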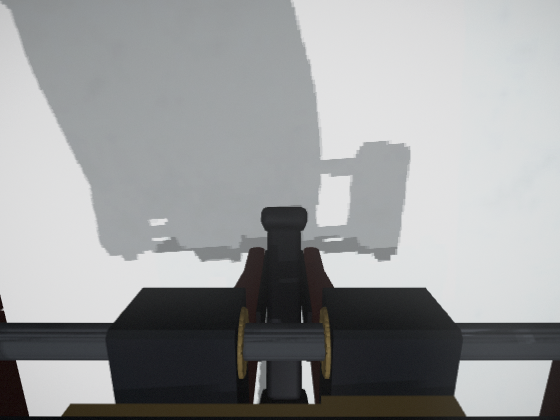

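View pics/s9c.png

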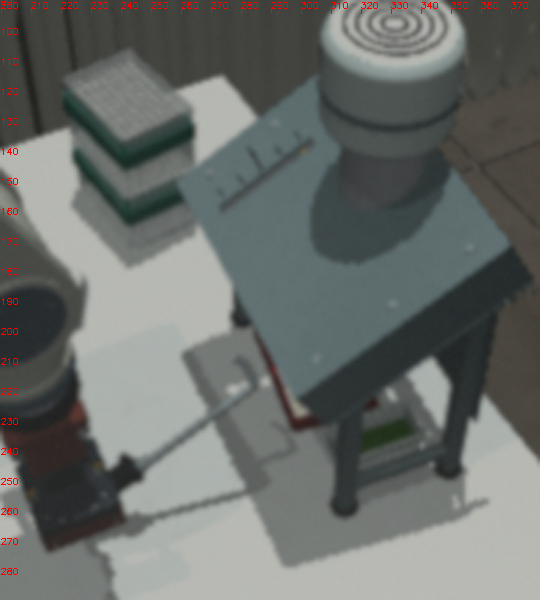

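Run:
```python
from kin import *
rt=np.load("T9.npy")@G
print(proj("scene",[(rt@[170,0,4,1])[:3],(rt@[165,33,4,1])[:3]]))
print("lip ends/roof edge",proj("scene",world([[-19.5,-130,194],[-19.5,130,194]])),proj("top",world([[-19.5,-130,194],[-19.5,130,194]])))
crop("pics/scene9.png",265,190,305,235,12,"pics/s9d.png")
```

```text
[[284.9928705  217.05894981]
 [278.35008986 208.79340712]]
lip ends/roof edge [[296.31037712 221.1627181 ]
 [256.3382699  148.84874634]] [[311.95881307 213.81987566]
 [229.578594   173.919096  ]]
```

View pics/s9d.png

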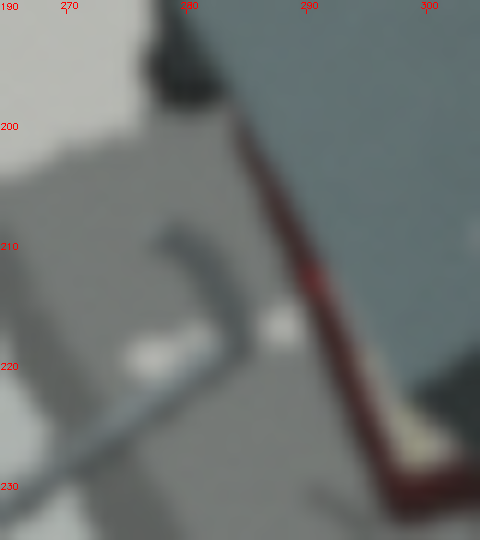

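Call:
apply_moves([
  [255,-3,-7,-0.2,0,0,-0.1],
  [255,-3,-7,-0.2,0,0,-0.1],
  [255,-3,-7,-0.2,0,0,-0.1],
  [255,-3,-7,-0.2,0,0,-0.1],
  [255,-3,-7,-0.2,0,0,-0.1],
  [255,-3,-7,-0.2,0,0,0],
  [255,-3,-7,-0.2,0,0,0],
  [255,-3,-7,-0.2,0,0,0],
])

```text
t: 14.85
ee_pos: [460.0, -2.4, 72.3]
orientation: [-1.19, 1.191, 1.076]
ft_force: [0.5, -0.1, -1.2]
width: 16.0
```

Run:
```python
from kin import *
now()
line(tool(rodpose(0,-45,-4)),8,g=255)
```

```text
t 14.85 w 16.0 F [ 0.5 -0.1 -1.2] q [-0.02  0.44  2.14 -0.02  0.48 -1.49]
 hook hood [ 35.4 -45.1 155.9] rel shut eye: ds -61.4 dy -45.1 dn -5.2 pitch 30.1 yaw-hood 0.2 roll -0.3 O [480.4  -4.3  67.2]
[255, -3.2, -6.5, 0.1, 0.0, 0.0, 0.0],
[255, -3.2, -6.5, 0.1, 0.0, 0.0, 0.0],
[255, -3.2, -6.5, 0.1, 0.0, 0.0, 0.0],
[255, -3.2, -6.5, 0.1, 0.0, 0.0, 0.0],
[255, -3.2, -6.5, 0.1, 0.0, 0.0, 0.0],
[255, -3.2, -6.5, 0.1, 0.0, 0.0, 0.0],
[255, -3.2, -6.5, 0.1, 0.0, 0.0, 0.0],
[255, -3.2, -6.5, 0.1, 0.0, 0.0, 0.0]
```

Call:
apply_moves([
  [255,-3.3,-6.7,0.1,0,0,0],
  [255,-3.3,-6.7,0.1,0,0,0],
  [255,-3.3,-6.7,0,0,0,0],
  [255,-3.3,-6.7,0,0,0,0],
  [255,-3.3,-6.7,0,0,0,0],
  [255,-3.3,-6.7,0,0,0,0],
  [255,-3.3,-6.7,0,0,0,0],
  [255,-3.3,-6.7,0,0,0,0],
])

```text
t: 15.85
ee_pos: [510.9, -6.6, 103.3]
orientation: [-1.19, 1.191, 1.076]
ft_force: [-0.3, 0.2, -1.8]
width: 15.2
```

Run:
```python
from kin import *
now()
for n in ["wrist","scene","top"]: cv2.imwrite(f"pics/{n}10.png",get_image(n)[:,:,::-1])
crop("pics/scene10.png",200,90,380,290,3,"pics/s10c.png")
line(tool(rodpose(2,-2,-4)),8,g=255)
```

```text
t 15.85 w 15.2 F [-0.3  0.2 -1.8] q [-0.03  0.43  2.02 -0.02  0.61 -1.5 ]
 hook hood [ 86.5 -44.8 186.9] rel shut eye: ds -1.6 dy -44.8 dn -3.8 pitch 30.1 yaw-hood 0.2 roll -0.3 O [531.3  -8.5  98.2]
[255, -0.1, 0.0, 5.4, 0.0, 0.0, 0.0],
[255, 0.0, 0.0, 5.4, 0.0, 0.0, 0.0],
[255, 0.0, 0.0, 5.4, 0.0, 0.0, 0.0],
[255, 0.0, 0.0, 5.4, 0.0, 0.0, 0.0],
[255, 0.0, 0.0, 5.4, 0.0, 0.0, 0.0],
[255, 0.0, 0.0, 5.4, 0.0, 0.0, 0.0],
[255, 0.0, 0.0, 5.4, 0.0, 0.0, 0.0],
[255, 0.0, 0.0, 5.4, 0.0, 0.0, 0.0]
```

View pics/s10c.png

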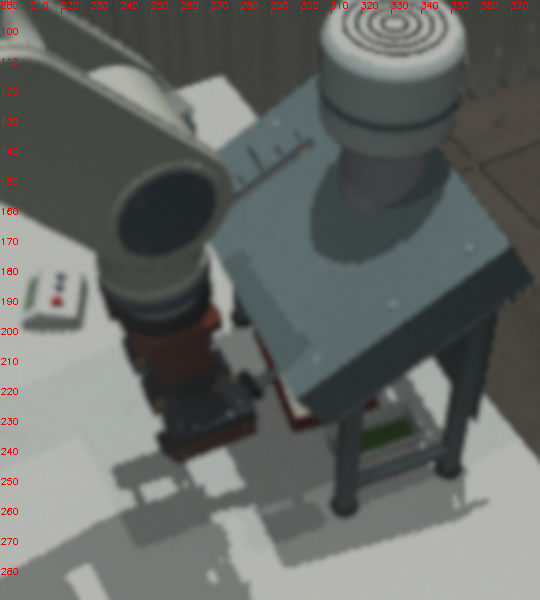

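Call:
apply_moves([
  [255,0,0,4,0,0,0],
  [255,0,0,4,0,0,0],
  [255,0,0,4,0,0,0],
  [255,0,0,4,0,0,0],
  [255,0,0,4,0,0,0],
  [255,0,0,4,0,0,0],
  [255,0,0,2,0,0,0],
  [255,0,0,0,0,0,0],
])

```text
t: 17.0
ee_pos: [512.8, 19.5, 103.0]
orientation: [-1.19, 1.191, 1.076]
ft_force: [0.5, 0.3, -0.8]
width: 15.9
```

Run:
```python
from kin import *
now()
```

```text
t 17.0 w 15.9 F [ 0.5  0.3 -0.8] q [ 0.02  0.43  2.01 -0.03  0.61 -1.44]
 hook hood [ 86.1 -18.7 186.6] rel shut eye: ds -2.2 dy -18.7 dn -3.9 pitch 30.1 yaw-hood 0.2 roll -0.3 O [533.2  17.5  97.9]
```

Call:
apply_moves([
  [255,0,0,3,0,0,0],
  [255,0,0,3,0,0,0],
  [255,0,0,3,0,0,0],
  [255,0,0,3,0,0,0],
  [255,0,0,3,0,0,0],
  [255,0,0,2,0,0,0],
  [255,0,0,0,0,0,0],
  [255,0,0,0,0,0,0],
])

```text
t: 18.0
ee_pos: [514.3, 36.2, 102.9]
orientation: [-1.19, 1.191, 1.076]
ft_force: [-0.0, 0.4, -1.6]
width: 15.6
```

Run:
```python
from kin import *
now();T=toolT()
print("down-slope in tool per mm",(T[:3,:3].T@HR@[-3**.5/2,0,-.5]).round(3), "normal",(T[:3,:3].T@HR@[-.5,0,3**.5/2]).round(3))
```

```text
t 18.0 w 15.6 F [-0.   0.4 -1.6] q [ 0.06  0.43  2.01 -0.03  0.61 -1.4 ]
 hook hood [ 86.1  -1.8 186.5] rel shut eye: ds -2.2 dy -1.8 dn -3.9 pitch 30.1 yaw-hood 0.2 roll -0.3 O [534.7  34.3  97.8]
down-slope in tool per mm [0.422 0.907 0.003] normal [-0.907  0.422 -0.004]
```

Call:
apply_moves([
  [255,-1.5,0.7,0,0,0,0],
  [255,-1.5,0.7,0,0,0,0],
  [255,0.8,1.8,0,0,0,0],
  [255,0.8,1.8,0,0,0,0],
  [255,0.8,1.8,0,0,0,0],
  [255,0.8,1.8,0,0,0,0],
  [255,0,0,0,0,0,0],
  [255,0,0,0,0,0,0],
])

```text
t: 19.0
ee_pos: [505.9, 37.0, 102.0]
orientation: [-1.19, 1.191, 1.076]
ft_force: [0.5, 0.4, -0.4]
width: 15.6
```

Run:
```python
from kin import *
now()
```

```text
t 19.0 w 15.6 F [ 0.5  0.4 -0.4] q [ 0.06  0.42  2.03 -0.03  0.6  -1.4 ]
 hook hood [ 77.6  -1.8 185.6] rel shut eye: ds -10.0 dy -1.8 dn -0.5 pitch 30.1 yaw-hood 0.2 roll -0.3 O [526.3  35.1  96.9]
```

Call:
apply_moves([
  [255,0.4,0.9,0,0,0,0],
  [255,0.4,0.9,0,0,0,0],
  [255,0.4,0.9,0,0,0,0],
  [255,0.4,0.9,0,0,0,0],
  [255,0.4,0.9,0,0,0,0],
  [255,0.4,0.9,0,0,0,0],
  [255,0,0,0,0,0,0],
  [255,0,0,0,0,0,0],
])

```text
t: 20.0
ee_pos: [502.4, 37.5, 99.8]
orientation: [-1.192, 1.188, 1.073]
ft_force: [5.5, 0.3, 1.7]
width: 16.1
```

Run:
```python
from kin import *
now()
```

```text
t 20.0 w 16.1 F [5.5 0.3 1.7] q [ 0.06  0.42  2.04 -0.03  0.59 -1.39]
 hook hood [ 73.8  -1.7 184. ] rel shut eye: ds -14.1 dy -1.7 dn 0.0 pitch 30.3 yaw-hood 0.2 roll -0.3 O [522.8  35.6  94.8]
```

Call:
apply_moves([
  [255,1.3,2.7,0,0,0,0],
  [255,1.3,2.7,0,0,0,0],
  [255,1.3,2.7,0,0,0,0],
  [255,1.3,2.7,0,0,0,0],
  [255,1.3,2.7,0,0,0,0],
  [255,1.3,2.7,0,0,0,0],
  [255,1.3,2.7,0,0,0,0],
  [255,1.3,2.7,0,0,0,0],
])

```text
t: 21.0
ee_pos: [482.7, 39.4, 87.8]
orientation: [-1.192, 1.187, 1.072]
ft_force: [6.0, -1.4, 1.4]
width: 15.6
```

Run:
```python
from kin import *
now()
for n in ["wrist","scene","top"]: cv2.imwrite(f"pics/{n}11.png",get_image(n)[:,:,::-1])
now()
crop("pics/scene11.png",250,120,310,170,10,"pics/s11c.png")
crop("pics/top11.png",235,130,285,180,10,"pics/t11c.png")
```

```text
t 21.0 w 15.6 F [ 6.  -1.4  1.4] q [ 0.07  0.43  2.08 -0.04  0.54 -1.38]
 hook hood [ 53.8  -1.6 172.2] rel shut eye: ds -37.2 dy -1.6 dn -0.2 pitch 30.4 yaw-hood 0.2 roll -0.2 O [503.1  37.5  82.8]
t 21.15 w 15.4 F [5.6 0.4 1.8] q [ 0.07  0.43  2.08 -0.04  0.54 -1.38]
 hook hood [ 53.4  -1.6 171.9] rel shut eye: ds -37.8 dy -1.6 dn -0.3 pitch 30.4 yaw-hood 0.2 roll -0.2 O [502.5  37.5  82.6]
```

View pics/s11c.png

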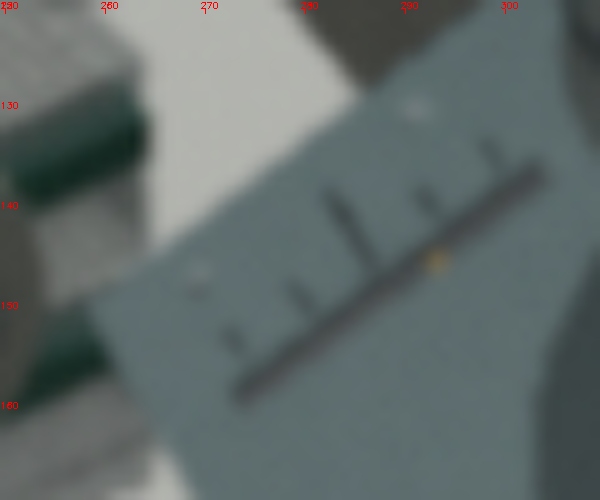

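View pics/t11c.png

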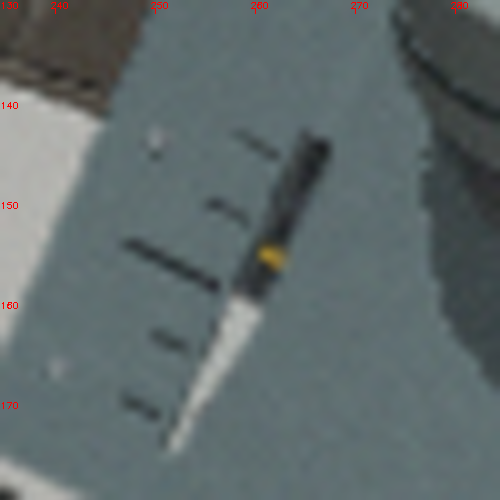

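View pics/wrist11.png

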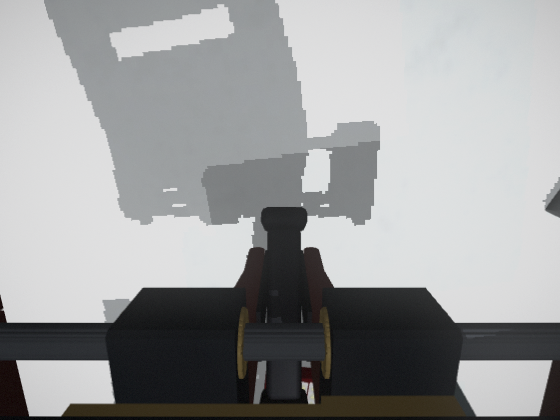

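```bash
cat > br.py <<'E'
from kin import *
import sys
def brass(f,box):
    im=cv2.imread(f).astype(float);x0,y0,x1,y1=box;a=im[y0:y1,x0:x1]
    w=np.minimum(a[:,:,1],a[:,:,2])-a[:,:,0]-10;w[w<15]=0
    if w.sum()==0:return None
    yy,xx=np.mgrid[y0:y1,x0:x1];return (w*xx).sum()/w.sum(),(w*yy).sum()/w.sum(),int((w>0).sum())
def rep(k):
    for n,box in (("top",(240,135,275,180)),("scene",(262,125,310,165))):
        b=brass(f"pics/{n}{k}.png",box)
        if b: print(k,n,np.round(b,2),[roof(n,[b[:2]],off=o)[0].round(1).tolist() for o in (0,3,6)])
if __name__=="__main__":
    for k in sys.argv[1:]: rep(k)
E
python3 br.py 0 9 11
python3 - <<'E'
from kin import *
L=[((258.7,143.2),(262.8,145.7)),((255.8,150.2),(259.8,152)),((247.5,154),(256.8,158.8)),((250.2,163.5),(253.5,165)),((247.4,169.9),(250.8,171.6))]
for a,b in L: print(roof("top",[a,b]).round(1).tolist())
L=[((297.5,134),(300.5,137.5)),((291,138.5),(293.5,142.3)),((282.5,139),(287,146.8)),((278.5,148.3),(281.3,152)),((272,152.8),(274.3,155.8))]
for a,b in L: print("sc",roof("scene",[a,b]).round(1).tolist())
E
```

```text
0 top [265.31 147.42   5.  ] [[109.8, 64.7], [109.6, 65.6], [109.4, 66.5]]
9 top [265.31 147.4    5.  ] [[109.9, 64.7], [109.7, 65.6], [109.5, 66.5]]
11 top [261.66 155.12   5.  ] [[86.3, 65.5], [86.0, 66.4], [85.8, 67.3]]
[[112.8, 87.0], [111.2, 73.3]]
[[91.8, 86.7], [91.9, 74.0]]
[[72.4, 104.5], [71.3, 74.1]]
[[51.6, 86.3], [51.8, 75.8]]
[[32.1, 86.4], [31.9, 75.4]]
sc [[110.5, 82.3], [111.8, 66.5]]
sc [[90.7, 83.6], [90.8, 67.9]]
sc [[71.9, 100.3], [71.0, 69.2]]
sc [[50.7, 82.9], [51.9, 66.8]]
sc [[30.6, 84.2], [31.8, 71.0]]
```

Run:
```python
from kin import *
for n,f,L in (("top","pics/top11.png",[((258.7,143.2),(262.8,145.7)),((255.8,150.2),(259.8,152)),((247.5,154),(256.8,158.8)),((250.2,163.5),(253.5,165)),((247.4,169.9),(250.8,171.6))]),
 ("scene","pics/scene11.png",[((297.5,134),(300.5,137.5)),((291,138.5),(293.5,142.3)),((282.5,139),(287,146.8)),((278.5,148.3),(281.3,152)),((272,152.8),(274.3,155.8))])):
    g=cv2.cvtColor(cv2.imread(f),cv2.COLOR_BGR2GRAY).astype(float)
    bg=cv2.medianBlur(cv2.imread(f,0),15).astype(float)
    for a,b in L:
        a=np.array(a)-.45;b=np.array(b)-.45;u=(b-a)/np.linalg.norm(b-a)
        yy,xx=np.mgrid[0:420,0:560];v=np.stack([xx,yy],-1)-a;t=v@u;p=v@[-u[1],u[0]]
        m=(t>-.3)&(t<np.linalg.norm(b-a)-.8)&(abs(p)<2)
        w=np.where(m,np.clip(np.median(g[m|((t>-.5)&(t<np.linalg.norm(b-a))&(abs(p)<5)&(abs(p)>2.5))])-g-3,0,None),0)
        c=((w*xx).sum()/w.sum(),(w*yy).sum()/w.sum())
        print(n,np.round(c,2),roof(n,[c]).round(1)[0].tolist(),m.sum())
```

```text
top [259.89 143.89] [112.4, 83.1] 17
top [256.67 150.28] [92.6, 84.3] 16
top [251.39 155.82] [72.5, 92.0] 42
top [251.11 163.55] [52.6, 83.8] 12
top [248.14 169.96] [32.8, 84.4] 15
scene [298.84 134.93] [111.9, 77.0] 16
scene [292.21 139.57] [91.8, 78.1] 16
scene [284.46 142.12] [71.9, 87.4] 34
scene [279.74 149.42] [52.0, 77.2] 16
scene [272.84 153.34] [31.7, 80.9] 12
```

Call:
apply_moves([
  [255,1.2,2.6,0,0,0,0],
  [255,1.2,2.6,0,0,0,0],
  [255,1.0,2.2,0,0,0,0],
  [255,0.8,1.7,0,0,0,0],
  [255,0.6,1.3,0,0,0,0],
  [255,0.4,0.9,0,0,0,0],
  [255,0,0,0,0,0,0],
  [255,0,0,0,0,0,0],
])

```text
t: 22.15
ee_pos: [471.7, 40.3, 81.5]
orientation: [-1.192, 1.187, 1.073]
ft_force: [4.6, 0.4, 0.5]
width: 15.7
```

```bash
python3 - <<'E'
from kin import *
now()
for n in ["scene","top"]: cv2.imwrite(f"pics/{n}12.png",get_image(n)[:,:,::-1])
now()
E
python3 br.py 12
```

```text
t 22.15 w 15.7 F [4.6 0.4 0.5] q [ 0.07  0.43  2.11 -0.04  0.51 -1.38]
 hook hood [ 42.9  -1.6 165.9] rel shut eye: ds -49.9 dy -1.6 dn -0.2 pitch 30.4 yaw-hood 0.2 roll -0.2 O [492.1  38.4  76.5]
t 22.25 w 15.7 F [4.8 0.1 0.9] q [ 0.07  0.43  2.11 -0.04  0.51 -1.38]
 hook hood [ 42.8  -1.6 165.9] rel shut eye: ds -49.9 dy -1.6 dn -0.2 pitch 30.4 yaw-hood 0.2 roll -0.2 O [492.1  38.4  76.5]
12 top [259.91 159.13   4.  ] [[74.2, 65.5], [73.9, 66.4], [73.6, 67.3]]
```

Call:
apply_moves([
  [255,0.3,0.6,0,0,0,0],
  [255,0.3,0.6,0,0,0,0],
  [255,0,0,0,0,0,0],
  [255,0,0,0,0,0,0],
  [255,0,0,0,0,0,0],
  [255,0,0,0,0,0,0],
  [255,0,0,0,0,0,0],
  [255,0,0,0,0,0,0],
])

```text
t: 23.25
ee_pos: [470.7, 40.4, 80.8]
orientation: [-1.192, 1.187, 1.072]
ft_force: [5.4, 0.1, 2.0]
width: 15.6
```

```bash
python3 - <<'E'
from kin import *
now()
for n in ["scene","top"]: cv2.imwrite(f"pics/{n}13.png",get_image(n)[:,:,::-1])
crop("pics/scene13.png",250,120,310,170,10,"pics/s13c.png")
crop("pics/top13.png",235,130,285,180,10,"pics/t13c.png")
E
python3 br.py 13
```

```text
t 23.25 w 15.6 F [5.4 0.1 2. ] q [ 0.07  0.43  2.11 -0.04  0.51 -1.38]
 hook hood [ 41.8  -1.6 165.2] rel shut eye: ds -51.2 dy -1.6 dn -0.2 pitch 30.4 yaw-hood 0.2 roll -0.2 O [491.1  38.5  75.8]
13 top [259.67 159.58   4.  ] [[72.8, 65.7], [72.5, 66.6], [72.2, 67.4]]
```

View pics/t13c.png

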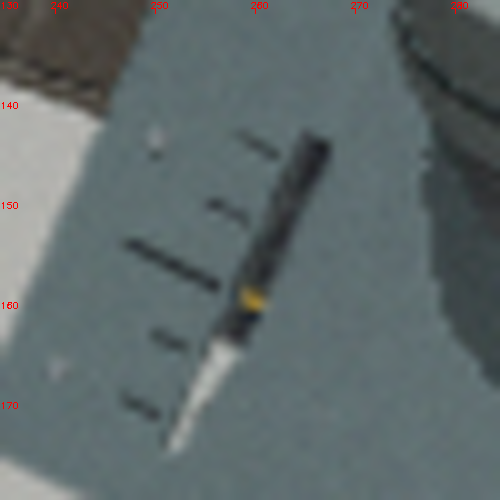

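View pics/s13c.png

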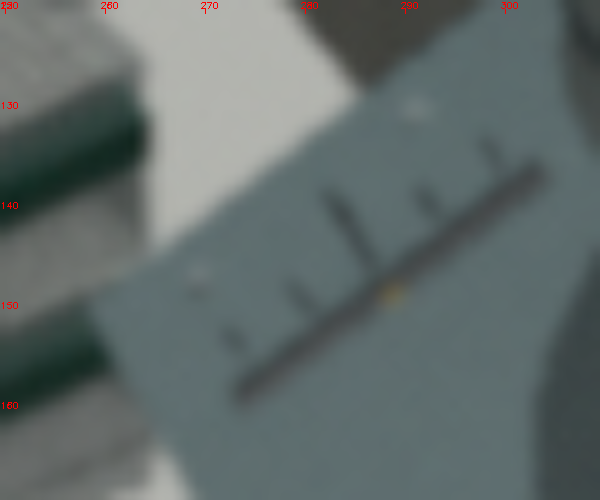

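Call:
apply_moves([
  [255,-0.8,-1.8,0,0,0,0],
  [255,-0.8,-1.8,0,0,0,0],
  [255,-0.8,-1.8,0,0,0,0],
  [255,-0.8,-1.8,0,0,0,0],
  [255,-0.8,-1.8,0,0,0,0],
  [255,-0.8,-1.8,0,0,0,0],
  [255,-0.8,-1.8,0,0,0,0],
  [255,0,0,0,0,0,0],
])

```text
t: 24.35
ee_pos: [480.4, 39.2, 86.7]
orientation: [-1.19, 1.191, 1.076]
ft_force: [-0.5, 0.6, -1.9]
width: 15.8
```

Run:
```python
from kin import *
now()
```

```text
t 24.35 w 15.8 F [-0.5  0.6 -1.9] q [ 0.07  0.43  2.09 -0.04  0.54 -1.38]
 hook hood [ 52.   -1.9 170.3] rel shut eye: ds -39.8 dy -1.9 dn -0.9 pitch 30.1 yaw-hood 0.2 roll -0.3 O [500.8  37.3  81.6]
```

Call:
apply_moves([
  [255,0,0,-3,0,0,0],
  [255,0,0,-3,0,0,0],
  [255,0,0,-3,0,0,0],
  [255,0,0,-3,0,0,0],
  [255,0,0,-3,0,0,0],
  [255,0,0,-3,0,0,0],
  [255,0,0,0,0,0,0],
  [255,0,0,0,0,0,0],
])

```text
t: 25.35
ee_pos: [478.7, 21.3, 86.7]
orientation: [-1.19, 1.191, 1.076]
ft_force: [-0.2, 0.0, -0.6]
width: 16.1
```

Run:
```python
from kin import *
now()
```

```text
t 25.35 w 16.1 F [-0.2  0.  -0.6] q [ 0.03  0.42  2.09 -0.03  0.54 -1.43]
 hook hood [ 51.9 -19.9 170.3] rel shut eye: ds -39.9 dy -19.9 dn -0.9 pitch 30.1 yaw-hood 0.2 roll -0.3 O [499.   19.4  81.6]
```

Call:
apply_moves([
  [255,0,0,-4,0,0,0],
  [255,0,0,-4,0,0,0],
  [255,0,0,-4,0,0,0],
  [255,0,0,-4,0,0,0],
  [255,0,0,-4,0,0,0],
  [255,0,0,-4,0,0,0],
  [255,0.9,-0.4,-2,0,0,0],
  [255,0.9,-0.4,0,0,0,0],
])

```text
t: 26.35
ee_pos: [477.3, -4.8, 85.0]
orientation: [-1.19, 1.191, 1.075]
ft_force: [0.1, 0.4, -1.9]
width: 15.7
```

```bash
python3 - <<'E'
from kin import *
now()
for n in ["scene","top"]: cv2.imwrite(f"pics/{n}14.png",get_image(n)[:,:,::-1])
line(tool(rodpose(-125,-45,-5)),8,g=255)
crop("pics/top14.png",225,100,355,240,4,"pics/t14c.png")
E
python3 br.py 14
```

```text
t 26.35 w 15.7 F [ 0.1  0.4 -1.9] q [-0.03  0.43  2.1  -0.02  0.53 -1.49]
 hook hood [ 52.9 -46.1 168.6] rel shut eye: ds -39.8 dy -46.1 dn -2.8 pitch 30.1 yaw-hood 0.2 roll -0.3 O [497.7  -6.8  79.9]
[255, 4.9, 9.9, 0.2, 0.0, 0.0, 0.0],
[255, 4.9, 9.9, 0.2, 0.0, 0.0, 0.0],
[255, 4.9, 9.9, 0.2, 0.0, 0.0, 0.0],
[255, 4.9, 9.9, 0.2, 0.0, 0.0, 0.0],
[255, 4.9, 9.9, 0.2, 0.0, 0.0, 0.0],
[255, 4.9, 9.9, 0.2, 0.0, 0.0, 0.0],
[255, 4.9, 9.9, 0.2, 0.0, 0.0, 0.0],
[255, 4.9, 9.9, 0.2, 0.0, 0.0, 0.0]

14 top [259.66 159.59   4.  ] [[72.7, 65.7], [72.4, 66.6], [72.2, 67.5]]
```

View pics/t14c.png

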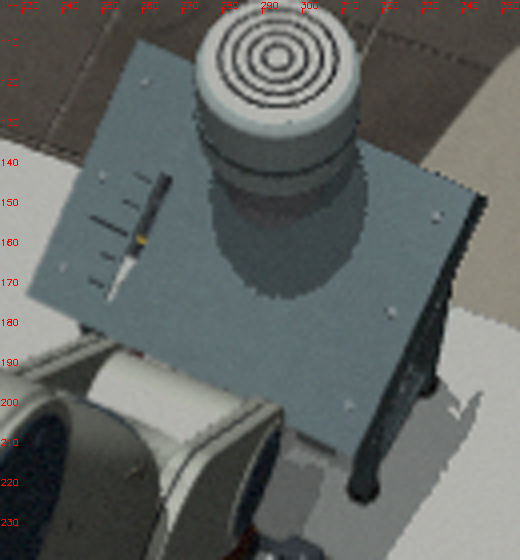

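Call:
apply_moves([
  [255,4.3,9,0,0,0,0],
  [255,4.3,9,0,0,0,0],
  [255,4.3,9,0,0,0,0],
  [255,4.3,9,0,0,0,0],
  [255,4.3,9,0,0,0,0],
  [255,4.3,9,0,0,0,0],
  [255,4.3,9,0,0,0,0],
  [255,4.3,9,0,0,0,0],
])

```text
t: 27.45
ee_pos: [408.3, 1.3, 44.1]
orientation: [-1.19, 1.191, 1.076]
ft_force: [0.4, -0.3, -0.9]
width: 15.8
```

Run:
```python
from kin import *
now()
Wm=rodflat(392,-160,60,-5.15)
line(tool(Wm),8,g=255)
```

```text
t 27.45 w 15.8 F [ 0.4 -0.3 -0.9] q [-0.02  0.46  2.25 -0.03  0.34 -1.47]
 hook hood [-16.4 -46.2 127.7] rel shut eye: ds -120.3 dy -46.2 dn -3.6 pitch 30.1 yaw-hood 0.2 roll -0.3 O [428.7  -0.6  39.1]
[255, -3.9, 1.8, -20.3, 0.0, 0.0, 3.8],
[255, -3.8, 2.0, -20.3, 0.0, 0.0, 3.8],
[255, -3.7, 2.3, -20.3, 0.0, 0.0, 3.8],
[255, -3.5, 2.5, -20.3, 0.0, 0.0, 3.8],
[255, -3.4, 2.8, -20.3, 0.0, 0.0, 3.8],
[255, -3.2, 3.0, -20.3, 0.0, 0.0, 3.8],
[255, -3.0, 3.2, -20.3, 0.0, 0.0, 3.8],
[255, -2.8, 3.4, -20.3, 0.0, 0.0, 3.8]
```

Call:
apply_moves([
  [255,-4,2,-20,0,0,3.8],
  [255,-4,2,-20.5,0,0,3.8],
  [255,-3.7,2.3,-20.5,0,0,3.8],
  [255,-3.5,2.5,-20.5,0,0,3.8],
  [255,-3.4,2.8,-20.5,0,0,3.8],
  [255,-3.2,3,-20,0,0,3.8],
  [255,-3,3.2,-20,0,0,3.8],
  [255,-3,3.4,-20,0,0,3.8],
])

```text
t: 28.45
ee_pos: [377.1, -159.1, 75.9]
orientation: [-0.888, 1.555, 1.463]
ft_force: [0.0, 0.6, -1.0]
width: 15.6
```

Run:
```python
from kin import *
now()
for n in ["scene"]: cv2.imwrite(f"pics/{n}15.png",get_image(n)[:,:,::-1])
now()
line(tool(rodflat(392,-160,0.5,-5.15)),8,g=255)
crop("pics/scene15.png",200,90,380,290,3,"pics/s15c.png")
rt=toolT()@G
print(proj("scene",[(rt@[170,0,4,1])[:3],(rt@[165,33,4,1])[:3]]))
```

```text
t 28.45 w 15.6 F [ 0.   0.6 -1. ] q [-0.35  0.58  1.93 -0.13  1.07 -1.74]
 hook hood [ -13.5 -209.1   63.9] rel shut eye: ds -149.7 dy -209.1 dn -60.3 pitch -0.4 yaw-hood 0.0 roll -0.3 O [ 392.1 -160.5   61.1]
t 28.5 w 15.7 F [ 2.  -1.6 -1.7] q [-0.35  0.58  1.92 -0.13  1.07 -1.74]
 hook hood [ -12.2 -211.1   63.8] rel shut eye: ds -148.6 dy -211.1 dn -61.0 pitch -0.4 yaw-hood 0.0 roll -0.4 O [ 393.2 -162.6   61.1]
[255, 6.9, -3.1, 0.3, 0.0, 0.0, -0.1],
[255, 6.9, -3.1, 0.3, 0.0, 0.0, -0.1],
[255, 6.9, -3.1, 0.3, 0.0, 0.0, -0.1],
[255, 6.9, -3.1, 0.3, 0.0, 0.0, -0.1],
[255, 6.9, -3.1, 0.3, 0.0, 0.0, -0.1],
[255, 7.0, -3.1, 0.3, 0.0, 0.0, -0.1],
[255, 7.0, -3.1, 0.3, 0.0, 0.0, -0.1],
[255, 7.0, -3.0, 0.3, 0.0, 0.0, -0.1]

[[315.07162393 283.96175996]
 [307.32796001 273.60457332]]
```

View pics/s15c.png

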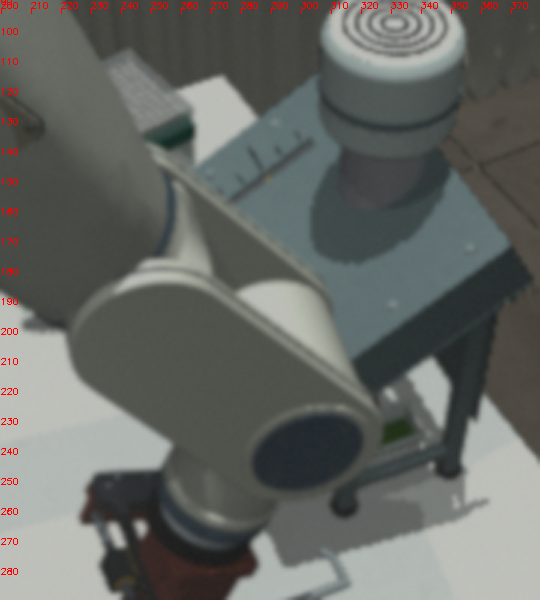

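Call:
apply_moves([
  [255,8,-3.5,0.3,0,0,-0.1],
  [255,8,-3.5,0.3,0,0,-0.1],
  [255,8,-3.5,0.3,0,0,-0.1],
  [255,8,-3.5,0.3,0,0,-0.1],
  [255,8,-3.5,0.3,0,0,0],
  [255,7,-3.2,0,0,0,0],
  [255,5,-2.4,0,0,0,0],
  [255,1.5,-0.7,0,0,0,0],
])

```text
t: 29.5
ee_pos: [376.3, -157.1, 17.1]
orientation: [-0.893, 1.549, 1.457]
ft_force: [-0.3, -0.7, -0.5]
width: 15.7
```

Run:
```python
from kin import *
now();print(toolT().round(3).tolist())
```

```text
t 29.5 w 15.7 F [-0.3 -0.7 -0.5] q [-0.34  0.68  1.94 -0.14  0.95 -1.72]
 hook hood [ -14.4 -207.2    6.7] rel shut eye: ds -179.1 dy -207.2 dn -109.4 pitch 0.1 yaw-hood 0.0 roll -0.3 O [ 391.4 -158.6    2.5]
[[-0.421, -0.903, 0.089, 376.266], [0.034, 0.083, 0.996, -157.114], [-0.907, 0.422, -0.004, 17.15], [0.0, 0.0, 0.0, 1.0]]
```

Lower the last 2 mm, then open.

Call:
apply_moves([
  [255,1,-0.4,0,0,0,0],
  [255,1,-0.4,0,0,0,0],
  [255,0.3,-0.1,0,0,0,0],
  [255,0,0,0,0,0,0],
  [180,0,0,0,0,0,0],
  [150,0,0,0,0,0,0],
  [100,0,0,0,0,0,0],
  [60,0,0,0,0,0,0],
])

```text
t: 30.5
ee_pos: [376.2, -157.1, 15.1]
orientation: [-0.894, 1.549, 1.457]
ft_force: [-0.6, -1.0, -0.2]
width: 52.4
```

Run:
```python
from kin import *
now()
for n in ["wrist"]: cv2.imwrite(f"pics/{n}16.png",get_image(n)[:,:,::-1])
```

```text
t 30.5 w 52.4 F [-0.6 -1.  -0.2] q [-0.34  0.69  1.94 -0.14  0.95 -1.72]
 hook hood [ -14.5 -207.2    4.7] rel shut eye: ds -180.2 dy -207.2 dn -111.1 pitch 0.1 yaw-hood 0.0 roll -0.3 O [ 391.3 -158.6    0.4]
```

View pics/wrist16.png

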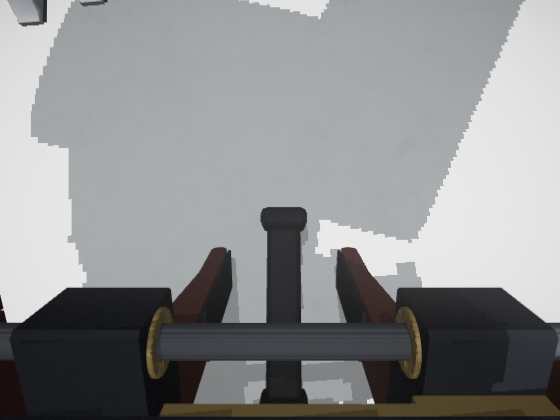

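Call:
apply_moves([
  [60,-10,0,0,0,0,0],
  [60,-20,0,0,0,0,0],
  [60,-20,0,0,0,0,0],
  [60,-20,5,0,0,0,-5],
  [60,-20,5,0,0,0,-5],
  [60,-25,5,0,0,0,-5],
  [60,-30,5,0,0,0,-5],
  [60,-30,0,0,0,0,-5],
])

```text
t: 31.55
ee_pos: [407.8, -159.1, 188.5]
orientation: [-1.149, 1.25, 1.138]
ft_force: [0.2, -0.2, 0.2]
width: 67.4
```

Run:
```python
from kin import *
o=status.get_obs();T=toolT(o);print(o["t"],T.round(3).tolist())
for n in ["wrist","scene","top"]: cv2.imwrite(f"pics/{n}17.png",get_image(n)[:,:,::-1])
line(pose(480,-40,340,-5.15,0),8)
```

```text
31.55 [[0.004, -0.996, 0.089, 407.807], [-0.005, 0.089, 0.996, -159.087], [-1.0, -0.004, -0.005, 188.484], [0.0, 0.0, 0.0, 1.0]]
[0, -19.0, -7.7, 15.6, 0.0, 0.0, 0.0],
[0, -19.0, -7.7, 15.6, 0.0, 0.0, 0.0],
[0, -19.0, -7.7, 15.6, 0.0, 0.0, 0.0],
[0, -19.0, -7.7, 15.6, 0.0, 0.0, 0.0],
[0, -19.0, -7.7, 15.6, 0.0, 0.0, 0.0],
[0, -18.9, -7.6, 15.6, 0.0, 0.0, 0.0],
[0, -18.9, -7.6, 15.7, 0.0, 0.0, 0.0],
[0, -18.9, -7.6, 15.7, 0.0, 0.0, 0.0]
```

View pics/wrist17.png

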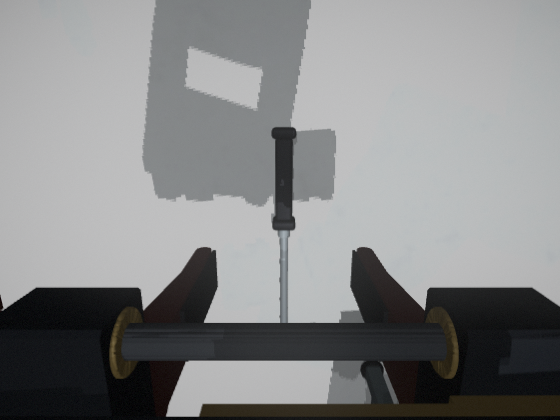

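View pics/scene17.png

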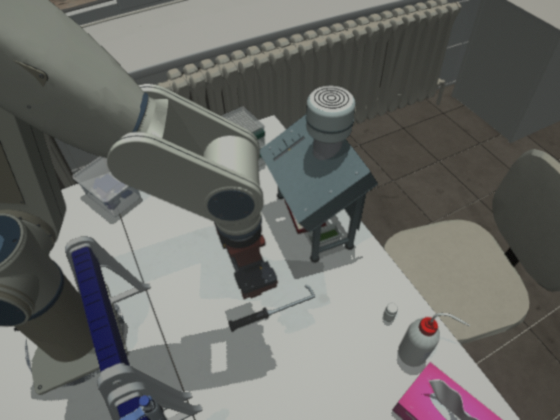

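Call:
apply_moves([
  [0,-22,0,5,0,0,0],
  [0,-22,0,10,0,0,0],
  [0,-22,-5,15,0,0,0],
  [0,-22,-8,20,0,0,0],
  [0,-22,-10,25,0,0,0],
  [0,-22,-12,30,0,0,0],
  [0,-22,-12,30,0,0,0],
  [0,-22,-12,30,0,0,0],
])

```text
t: 32.7
ee_pos: [481.5, 1.9, 361.7]
orientation: [-1.146, 1.255, 1.143]
ft_force: [0.2, -0.4, 0.0]
width: 87.6
```

Run:
```python
from kin import *
o=status.get_obs();T=toolT(o);print(o["t"],T.round(3).tolist())
line(pose(560,95,370,-5.15,0),8)
print(plane("top",[(295,122)],370))
```

```text
32.7 [[-0.003, -0.996, 0.089, 481.477], [-0.005, 0.089, 0.996, 1.854], [-1.0, 0.002, -0.005, 361.723], [0.0, 0.0, 0.0, 1.0]]
[0, -1.1, -8.7, 12.5, 0.0, 0.0, 0.0],
[0, -1.1, -8.7, 12.5, 0.0, 0.0, 0.0],
[0, -1.1, -8.7, 12.5, 0.0, 0.0, 0.0],
[0, -1.1, -8.7, 12.5, 0.0, 0.0, 0.0],
[0, -1.1, -8.7, 12.5, 0.0, 0.0, 0.0],
[0, -1.1, -8.7, 12.5, 0.0, 0.0, 0.0],
[0, -1.1, -8.7, 12.5, 0.0, 0.0, 0.0],
[0, -1.0, -8.7, 12.5, 0.0, 0.0, 0.0]

[[710.26291426  31.5047433  370.        ]]
```

Call:
apply_moves([
  [0,-2,-9,12,0,0,0],
  [0,-2,-9,12,0,0,0],
  [0,-1,-9,12,0,0,0],
  [0,-1,-9,12,0,0,0],
  [0,-1,-9,12,0,0,0],
  [0,-1,-9,12,0,0,0],
  [0,0,-9,12,0,0,0],
  [0,0,0,0,0,0,0],
])

```text
t: 33.7
ee_pos: [551.8, 79.6, 369.6]
orientation: [-1.148, 1.252, 1.141]
ft_force: [0.6, 0.6, 0.0]
width: 87.8
```

Run:
```python
from kin import *
o=status.get_obs();T=toolT(o);print(o["t"],T.round(3).tolist());np.save("T18.npy",T)
for n in ["wrist","scene","top"]: cv2.imwrite(f"pics/{n}18.png",get_image(n)[:,:,::-1])
```

```text
33.7 [[0.0, -0.996, 0.088, 551.805], [-0.005, 0.088, 0.996, 79.628], [-1.0, -0.001, -0.005, 369.634], [0.0, 0.0, 0.0, 1.0]]
```

View pics/wrist18.png

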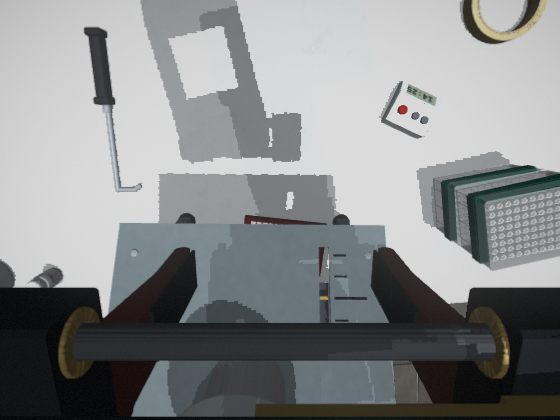

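View pics/scene18.png

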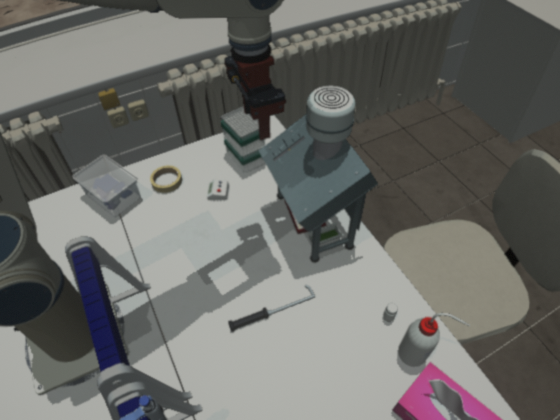

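Run:
```python
from kin import *
T=np.load("T18.npy");im=cv2.imread("pics/wrist18.png");crop("pics/wrist18.png",300,245,385,325,7,"pics/w18c.png")
a=im.astype(float);w=np.minimum(a[:,:,1],a[:,:,2])-a[:,:,0]-15;w[w<15]=0;w[:,:315]=0;w[:,335:]=0;w[:250]=0;w[318:]=0
yy,xx=np.mgrid[0:420,0:560];c=((w*xx).sum()/w.sum(),(w*yy).sum()/w.sum());print(c,(w>0).sum(),[roof("wrist",[c],T,o).round(2).tolist() for o in(0,3)])
g=cv2.cvtColor(im,cv2.COLOR_BGR2GRAY).astype(float)
for r,x0,x1 in ((255,335,345),(276.5,335,345),(298.5,337,364),(321,336,345)):
    rows=np.arange(int(r)-5,int(r)+6);p=g[rows][:,x0:x1].mean(1);d=np.clip(np.median(p)-p-4,0,None);
    if d.sum(): rr=(d*rows).sum()/d.sum();print(rr,roof("wrist",[((x0+x1)/2,rr)],T).round(2).tolist())
```

```text
(np.float64(323.4815864022663), np.float64(297.69310670443815)) 31 [[[71.26, 65.99]], [[71.2, 66.31]]]
254.95269286754007 [[31.48, 82.69]]
275.9595660749507 [[51.3, 81.99]]
297.88950715421305 [[71.33, 91.01]]
323.73595004460304 [[94.28, 80.94]]
```

View pics/w18c.png

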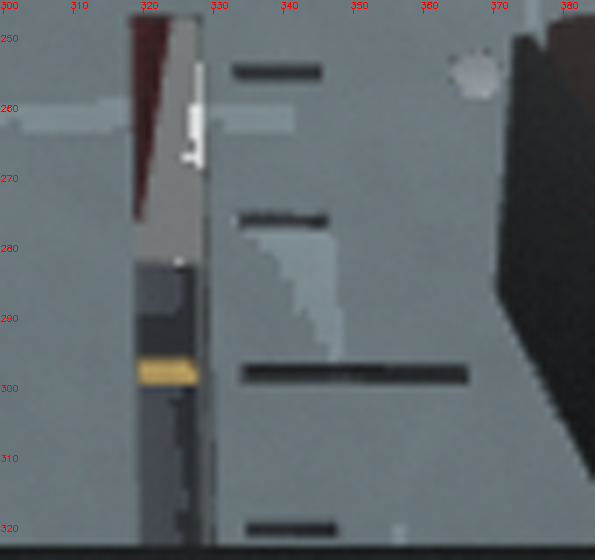

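The brass indicator, at row 297.7, sits on the long middle line, at row 297.9. The rod lies flat in front and to the right of the hood, and nothing else has moved. I'm handing in.

```bash
python3 -c "
from workcell import close_job,status
print(status.get_obs()['qvel'].round(3)); print(close_job())"
```

```text
[-0.004 -0.005  0.004  0.    -0.001 -0.001]
the job is handed in; nothing more can be done
None
```

The damper plate is at half open, the rod is back on the bench, and I handed the job in at about 34 s of the 59 s allowed.

**What I did:** I picked up the rod and found that holding it square to the tool left the arm unable to reach the eye. I laid it down again and regripped it with the tool tilted 25°. Then I brought it in at 30° under the lip, moved the hook left into the eye, pulled to half open, centred the hook in the ring and slid it out to the right. I laid the rod flat, same side down, in front and to the right of the hood.

**Last checks:**
- **Plate position:** in the final wrist view the indicator lies within about 0.2 mm of the long middle line. The top camera and the measured pull also gave about 40 mm, and the top-camera reading was unchanged after unhooking.
- **Forces:** the pull read about 5 to 6 N, and there was no contact force while unhooking.
- **Surroundings:** the rod is clear of the hood. In the final views I saw no change in the timer, vial or strip plate. I did not check the trough separately; it is only partly visible under the hood. The gripper is open and touching nothing.

**One reading disagreed with a limit:** during the first grip, joint 6 read -2.5416 against its stated limit of -2.54. I turned it away in the next move, but it may count as passing the range. The cameras disagreed on the hood's position by 2–4 mm, within the clearances.

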